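# Swap the bun-tray divider for the one that fits

### The job

The divider standing in the bun tray is too short to keep the two kinds of bun apart: lift it straight up out from between the rows and stand it upright in the empty return pan. Then, from the slanted stand, take the one divider that reaches from wall to wall of the tray and stand it squarely across the middle, between the two rows, flat on the tray floor. Set both down gently rather than dropping them, and leave the buns, the other dividers and everything else on the bench where they are.

Things in the scene. Friction and masses are not known exactly. Their poses are not given: they have to be found in the camera images.
- tray_mid (a point): middle of the inside floor of the black, heavy bun tray, 3 mm above the bench. Inside floor 240 mm along x, 184 mm along y; walls 30 mm high, flaring out 15 degrees; z up. The divider stands across it, along y, at x = 0. Bun rows of two stand at about x = -72 mm (seeded, light) and +72 mm (plain, dark), leaving a lane of at least 60 mm between them
- div150_center (a point): centre, half-way up, of the 150 mm divider standing in the tray. All dividers are alike but for length: white L section, 85 mm high, 0.13 to 0.25 kg; x = normal of the 5 mm upright web (web centred on x = 0), y = its length, z = up its height. This point is on the web's mid-plane, 42.5 mm above the underside. Foot and grip: see div160, div180
- div160_center (a point): centre, half-way up, of the 160 mm divider in the slanted stand; shape and axes as div150. The foot of every divider is 4 mm thick, as long as the web, and reaches from the web out to 29.5 mm on the +x side only
- div180_center (a point): centre, half-way up, of the 180 mm divider in the slanted stand; shape and axes as div150. On every divider a pink grip block, 12 mm thick (x), 70 mm long (y), 32 mm high, tops the middle of the web: the block's centre is 26.5 mm above this point along the divider's z, its top 42.5 mm above
- div200_center (a point): centre, half-way up, of the 200 mm long divider in the slanted stand (shape and axes as div150)
- rack: slanted stand of dark steel, fixed, 240 mm along x, 236 along y; origin at the centre of its underside. Three seats 72 mm apart along x, lengths in any order; dividers lie along its y, leaning 27 degrees with tops towards its -x, +x side (foot) up, web resting on a back plate that reaches 40 mm up it. A divider slides out freely along its own z
- pan: the empty aluminium return pan, fixed; inside floor 192 mm along x and 100 mm along y, 3 mm above the bench, walls flaring outwards 15 degrees, 18 mm high; origin at the centre of its underside, z up
- bun0_center (a point): centre of a seeded bun, 68 mm across and 40 mm high, 60 g, loose in the tray
- bun1_center (a point): centre of the other seeded bun, same size
- bun2_center (a point): centre of a plain dark bun, same size
- bun3_center (a point): centre of the other plain dark bun, same size
- syrup: amber syrup bottle, 58 mm across, 190 mm high, standing loose between the robot and the return pan; origin at the centre of its underside
- jam: jam jar, 66 mm across, 95 mm high, loose, at the far left of the work area; origin at the centre of its underside
- cup: steel cup, 84 mm across, 85 mm high, loose, at the far right of the work area; origin at the centre of its underside
- pin: wooden rolling pin lying beyond the return pan, 320 mm long (its x), 48 mm thick; origin under its middle
- brush: pastry brush lying near the robot's left, 200 mm long
- scraper: steel dough scraper lying near the robot's right, 130 mm by 100 mm, 16 mm high
There are look-alikes about, which are no part of the job. What is shaped like the part that bears div150_center but green is not meant.

How it is judged:
By the outcome, as a careful person would: the job done as asked, in the order asked, and still so for the second after the job is handed in, with the robot touching nothing.
It also fails if it takes over 64 s, if anything falls off the work surface, if the arm or the gripper's body presses on something with over 40 N, if the wrist force passes 120 N, or if a joint passes its speed limit or range.

### The arm

A 7-joint arm with a two-finger parallel gripper is mounted at the origin on the work surface. World frame = base frame: x ahead of the robot, y to its left, z up, the work surface at z = 0. Lengths are in m, angles in rad, forces in N, time in s.
With the tool pointing down it reaches from about 0.4 to 0.85 m from the base axis. Payload 6.9 kg.
Tool frame: the origin (TCP) lies between the finger pads; the fingertips stand r.tip_reach ahead of it and the grasp point (between the pads) lies 2 mm behind it (r.tip_reach is the distance from the TCP to the fingertips, in m); z points along the fingers, y is the direction in which the jaws open and shut (so a half turn about z gives the same grasp; the last joint's range is limited). The gripper opens to 85 mm and grips with 20 to 120 N. Pads are 22 mm wide; open, the fingers measure 114 mm over their backs; the gripper's body (76 mm by 85 mm) begins 54 mm behind the grasp point. The pads swing forward as they close: fully open they stand 13 mm farther back than shut.
Start: joints at [-1.048, 0.507, -0.238, 1.5, 0.126, 1.149, -0.155], TCP at [0.254, 0.571, 0.248] pointing down, gripper open.
Joint ranges: [-3.08, 3.08], [-0.24, 2.05], [-1.43, 1.35], [0, 2.5], [-1.52, 4.66], [0.17, 1.96], [-2.89, 2.89]. Speed limits (rad/s): [2.39, 2.39, 3.14, 3.14, 3.14, 3.14, 3.14].

### API

Orientations are given as a unit quaternion [w, x, y, z].
In Python, from cell import readout, cams, close_job, look_for, r gives the robot as it stands.
- The arm moves only by the tool servo_tool, never from a script. Its argument "targets" is a list of rows, each a list of 6 numbers: the shift along the tool's x, y, z in units of 0.02 m (1.0 is 0.02 m), then the turn, a rotation vector about the tool's x, y, z in units of 5 degrees (1.0 is 5 degrees). In form: [[x, y, z, ax, ay, az], ...]. A call has 1 to 20 rows; each row shifts and turns the pose as measured when the row begins, along the tool's axes as they then stand; what a row does not reach is not made up. A row lasts 1/8 s, in which the tool goes at most 62.5 mm and 10.7 degrees, less where a joint would pass 70% of its speed; a pose out of reach is approached as far as the arm can. A call with a number of a shift or a turn outside -1 to 1 is refused whole. A call with a gripper value outside its range is refused whole. "jaw" is the opening, from 0 (shut) to 1 (fully open), set as the call begins (left out, the last holds). The fingers move at their own pace and stop on an object; the grip force is fixed at half the most. Time passes only in rows, so rows that do not move let the fingers close. It gives the time, the measured TCP pose, the force and the opening at its end, in the units of the state.
- readout.observe(): the state, without advancing time (a new reading comes with each control period).
- cams.get_image(name): name is "scene" or "top" or "wrist"; returns (picture, depth): 384x512x3 uint8, red, green, blue; 384x512 float32, m along the optical axis (not along the pixel's ray), 0 where there is no reading.
- cams.camera_model(name): a dict with "mtx" (3x3 intrinsics, pixels), "xyz" and "rotation" of the camera in the world. Camera axes: x right, y down, z forward; pixel columns grow to the right and rows downward; lengths in m; the calibration is good to about 2 mm. A picture is of the moment at which its call begins: read the wrist's pose just before it. camera_model takes no time and is no camera call; for the wrist camera it gives the pose at the moment of the call.
- close_job(): hands the job in, once; it reports no verdict.
Trained networks look in the newest picture that a camera, given by its name, has taken for a name from the list of things; names that differ only in an ending like _2 or _b are one class to them, and where a whole thing is asked for, a point or a joint stands for the part that bears it (a point fixed in the world has none). Each returns a list of dicts, best first, with "conf" (0 to 1); they miss things now and then, are a little off and sometimes report something else, mostly with a low value. They report only what shows in the picture. A call takes as long as a camera call. They do not tell look-alikes from the thing itself.
- look_for(camera, query): "centre" ([column, row] in pixels, amid what is visible of it).
The state is a dict: "time_s": time; "q": joint angles; "qvel": joint speeds; "effort": joint torques, N m; "tcp_pos": TCP position; "eef_rot": TCP orientation; "ft_force": force on the tool from outside, world axes, zero at the start; "torque": the same for the moment, N m; "opening": finger opening in m.
Only numpy, scipy, OpenCV 4.12 (cv2) and the standard library are available. Lean on these libraries where they do the work, as an engineer would, in place of code of your own. Each camera call takes 0.05 s, during which the arm holds its last target.

## Working session

There is one attempt and no reset: what is moved stays moved. The work goes in short steps, Python scripts to look and compute and a tool call to move; the robot and the scene stay as the last step left them, time stands still between calls to the robot, and variables do not carry over. Pictures are saved under pics/ and viewed, and the job is handed in when it is done.

Besides the shell and the picture viewer there is one more tool, called as a command line: name --pt "numbers of a row" for each row, then --argument value for the rest. servo_tool: Moves the arm, as the interface text tells. Its arguments: {"type":"object","properties":{"targets":{"type":"array","items":{"type":"array","items":{"type":"number","minimum":-1,"maximum":1}}},"jaw":{"type":"number"}},"required":["targets"]}

```bash
ls -la; mkdir -p pics; cat > h.py <<'E'
import numpy as np, cv2
from cell import readout, cams, close_job, look_for, r
def snap(cam,name):
    m=cams.camera_model(cam); im,d=cams.get_image(cam)
    np.savez(f'{name}.npz',im=im,d=d,mtx=np.array(m['mtx']),xyz=np.array(m['xyz']),rot=np.array(m['rotation']))
    cv2.imwrite(f'pics/{name}.png',cv2.resize(im[:,:,::-1],(768,576),interpolation=cv2.INTER_CUBIC))
    return im,d,m
E
python3 - <<'E'
from h import *
s=readout.observe(); print(s); print(r.tip_reach)
for c in ('top','scene'):
    im,d,m=snap(c,c+'0'); print(c,m)
E
```

```text
total 12
drwxr-xr-x  3 agent agent 4096 Dec  7 14:01 .
drwxr-xr-x 23 root  root  4096 Dec  7 14:01 ..
drwxr-xr-x  2 agent agent 4096 Dec  7 14:01 pics
{'time_s': 0.0, 'q': array([-1.04751053,  0.50833809, -0.23750715,  1.50112992,  0.12570444,
        1.14889094, -0.15478392]), 'qvel': array([ 0.00051374, -0.00030119, -0.00112748,  0.0019103 , -0.00035388,
       -0.0005127 , -0.00078674]), 'effort': array([ 1.63566374e-04, -6.20599079e+01, -2.18711480e+00, -2.49654704e+01,
        1.26093903e-02,  1.20226160e-02, -1.32441961e-06]), 'tcp_pos': array([0.25347664, 0.57077995, 0.24742987]), 'eef_rot': array([-1.62471943e-04,  2.07367394e-01,  9.78262733e-01, -8.73760814e-04]), 'ft_force': array([-0.09244632,  0.79229028,  0.09260269]), 'torque': array([-0.02534796, -0.01522464, -0.02961104]), 'opening': 0.08554111504005484}
0.017
top {'mtx': array([[452.45412437,   0.        , 251.84330511],
       [  0.        , 452.45412437, 191.31271584],
       [  0.        ,   0.        ,   1.        ]]), 'xyz': array([ 0.3037626 , -0.05527608,  1.46455059]), 'rotation': array([-0.05263749,  0.71198623, -0.6981607 ,  0.0536334 ])}
scene {'mtx': array([[360.38885575,   0.        , 256.54695939],
       [  0.        , 360.38885575, 197.59776239],
       [  0.        ,   0.        ,   1.        ]]), 'xyz': array([ 1.15640293, -0.46619166,  1.06201003]), 'rotation': array([-0.2782162 ,  0.82755172,  0.46351835, -0.15134275])}
```

View pics/top0.png

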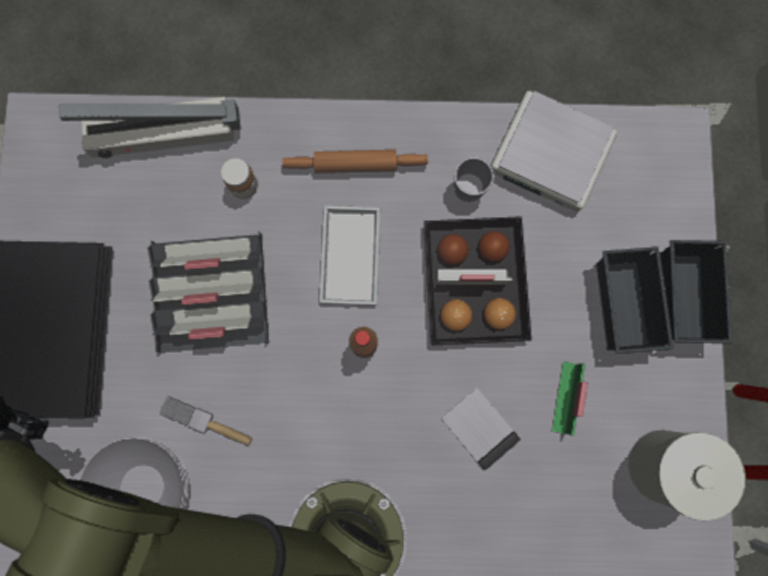

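View pics/scene0.png

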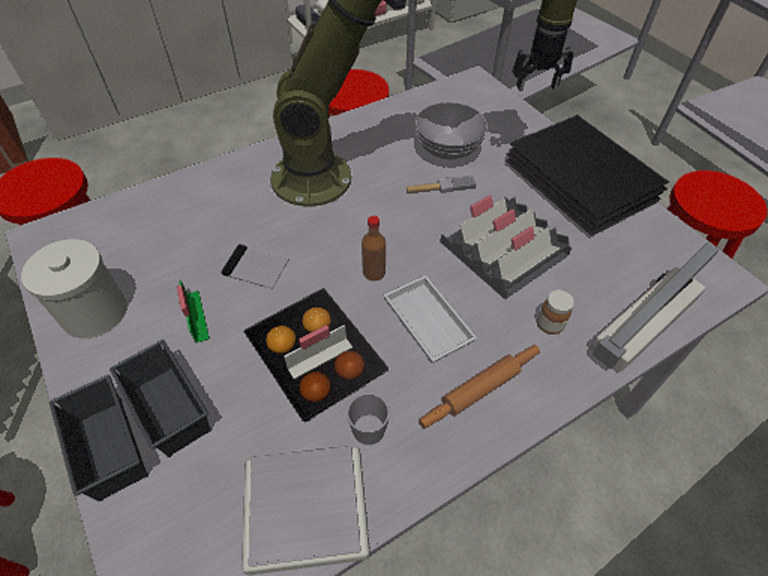

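The top view shows the tray right of centre at (478,280), with div150 at (474,277) and the buns around it. The pan is at (350,255), the rack with three dividers at (205,290), and a green look-alike at (570,398). The pink grips on the rack face the robot. Next I'll measure from the depth cloud.

```bash
cat >> h.py <<'E'
from scipy.spatial.transform import Rotation as R
def Rq(q): return R.from_quat([q[1],q[2],q[3],q[0]]).as_matrix()
def cloud(name):
    z=np.load(name+'.npz'); d=z['d']; v,u=np.mgrid[0:d.shape[0],0:d.shape[1]]
    K=z['mtx']; P=np.stack([(u-K[0,2])/K[0,0]*d,(v-K[1,2])/K[1,1]*d,d],-1)
    rot=z['rot']; M=Rq(rot) if rot.shape==(4,) else rot
    W=P@M.T+z['xyz']; W[d==0]=np.nan
    return z['im'],W
E
python3 - <<'E'
from h import *
for c in('top0','scene0'):
    im,W=cloud(c)
    ok=np.isfinite(W[...,2])&(abs(W[...,2])<.02); print(c,'bench z',np.median(W[ok][:,2]),ok.sum())
    hsv=cv2.cvtColor(im,cv2.COLOR_RGB2HSV)
    pink=((hsv[...,0]>165)|(hsv[...,0]<5))&(hsv[...,1]>80)&(hsv[...,2]>120)
    n,l,st,ce=cv2.connectedComponentsWithStats(pink.astype(np.uint8))
    for i in range(1,n):
        if st[i,4]>25:
            p=W[l==i]; print('red',ce[i].round(),st[i,4],np.nanmedian(p,0).round(4),np.nanmin(p,0).round(3),np.nanmax(p,0).round(3))
for q in ['tray_mid','div150_center','div160_center','div180_center','div200_center','rack','pan','bun0_center','bun2_center','syrup','jam','cup','pin']:
    print(q)
    for c in('top','scene'):
        im,W=cloud(c+'0')
        try: L=look_for(c,q)
        except Exception as e: print(e); continue
        for o in L[:4]:
            u,v=np.array(o['centre']).round().astype(int); print('  ',c,np.round(o['centre'],1),round(o['conf'],2),W[v,u].round(3))
print(readout.observe()['time_s'])
E
```

```text
top0 bench z 0.0012772130270287674 104400
red [134. 176.] 103 [0.5516 0.3091 0.0969] [0.544 0.276 0.078] [0.565 0.342 0.105]
red [132. 199.] 116 [0.48   0.31   0.0968] [0.47  0.275 0.078] [0.492 0.342 0.106]
red [137. 222.] 122 [0.4103 0.2925 0.0967] [0.401 0.257 0.075] [0.421 0.325 0.107]
red [241. 225.] 71 [ 0.4004 -0.0267  0.1918] [ 0.389 -0.04   0.135] [ 0.414 -0.015  0.198]
red [387. 268.] 44 [ 0.2876 -0.466   0.086 ] [ 0.264 -0.474  0.078] [ 0.311 -0.459  0.092]
scene0 bench z 0.0016926787053583858 76870
red [240.  60.] 716 [-0.7189  0.5853 -0.2869] [-1.539  0.268 -0.745] [-0.235  1.103  0.004]
red [ 26. 124.] 1703 [-0.7909 -0.745  -0.2869] [-1.674 -0.965 -0.749] [-0.638 -0.59  -0.271]
red [480. 133.] 1842 [ 0.5569  1.3459 -0.2887] [ 0.136  1.184 -0.751] [ 0.71   2.171 -0.277]
red [321. 137.] 111 [0.4172 0.2921 0.0896] [0.405 0.257 0.073] [0.428 0.328 0.103]
red [336. 146.] 111 [0.4884 0.3089 0.0904] [0.472 0.274 0.071] [0.499 0.343 0.104]
red [248. 146.] 35 [ 0.4024 -0.0267  0.1917] [ 0.388 -0.04   0.188] [ 0.414 -0.013  0.195]
red [349. 158.] 117 [0.5606 0.3085 0.0913] [0.548
[... 1763 characters left out ...]
]
   scene [210.  260.3] 0.67 [ 0.639 -0.31   0.04 ]
syrup
   top [243.9 227.8] 0.89 [ 0.392 -0.035  0.189]
   scene [248.4 170.6] 0.86 [ 0.424 -0.042  0.094]
jam
   top [159.9 120.5] 0.85 [0.731 0.237 0.096]
   top [138.8 190.7] 0.57 [0.515 0.307 0.029]
   top [137.1 166.8] 0.32 [0.593 0.317 0.03 ]
   scene [369.1 207.3] 0.83 [0.763 0.226 0.084]
cup
   top [312.5 118.8] 0.85 [ 0.774 -0.252  0.005]
   top [302.2 211.3] 0.33 [ 0.46  -0.215  0.042]
   scene [246.  280.7] 0.68 [ 0.745 -0.242  0.006]
pin
   top [236.  107.1] 0.95 [0.796 0.002 0.047]
   top [138.8 203.9] 0.28 [0.472 0.301 0.041]
   scene [322.5 257.5] 0.94 [ 0.819 -0.008  0.046]
   scene [285.6 210.4] 0.21 [0.586 0.018 0.005]
1.4
```

```bash
python3 - <<'E'
from h import *
im,W=cloud('top0')
a=cv2.resize(im[140:235,275:360,::-1],None,fx=7,fy=6,interpolation=cv2.INTER_CUBIC)
b=cv2.resize(im[150:240,95:185,::-1],None,fx=6.5,fy=6.5,interpolation=cv2.INTER_CUBIC)
cv2.imwrite('pics/ztray.png',a); cv2.imwrite('pics/zrack.png',b)
im2,_=cloud('scene0')
a=cv2.resize(im2[190:282,160:262,::-1],None,fx=6.5,fy=6.5,interpolation=cv2.INTER_CUBIC);cv2.imwrite('pics/ztray_s.png',a)
a=cv2.resize(im2[120:200,285:390,::-1],None,fx=7,fy=7,interpolation=cv2.INTER_CUBIC);cv2.imwrite('pics/zrack_s.png',a)
E
```

```text
(no output)
```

View pics/ztray.png

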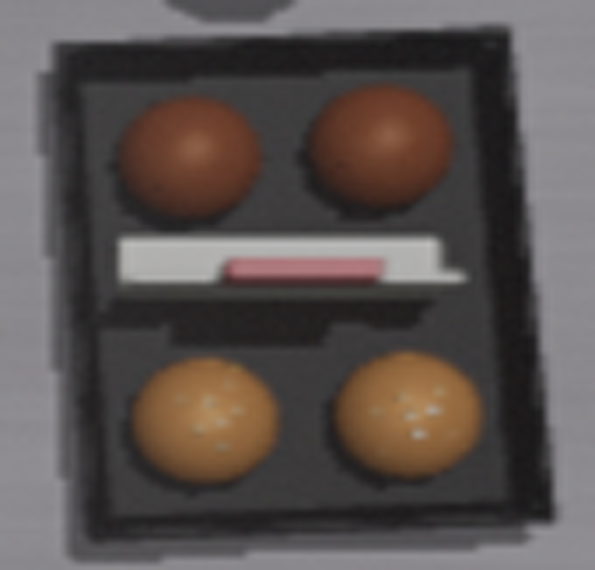

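View pics/zrack.png

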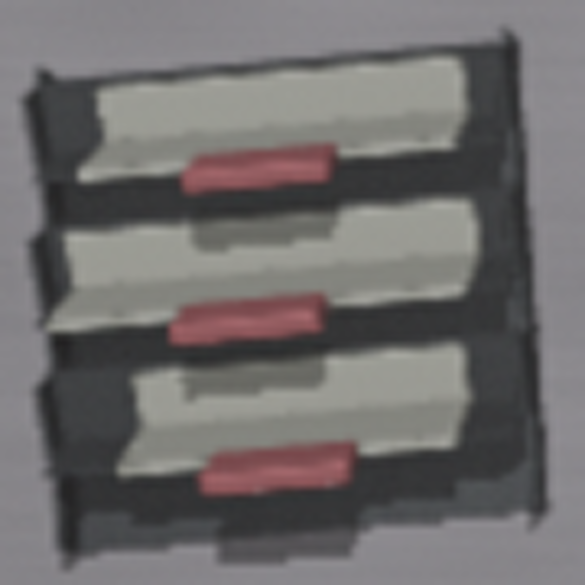

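View pics/ztray_s.png

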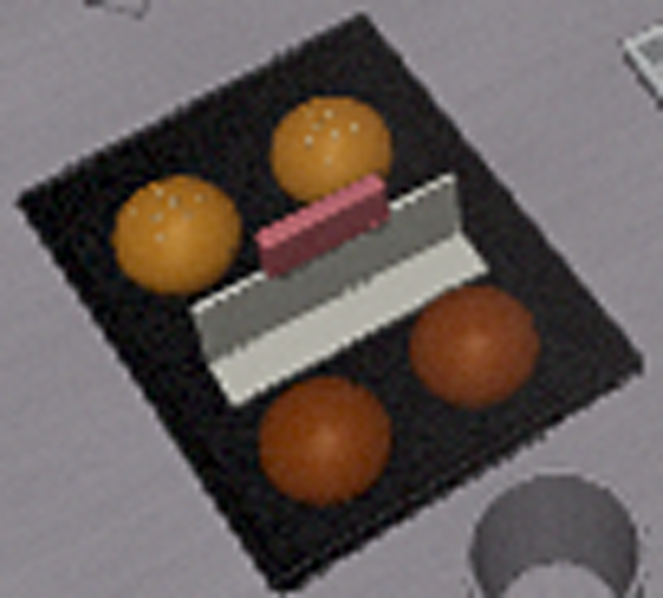

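View pics/zrack_s.png

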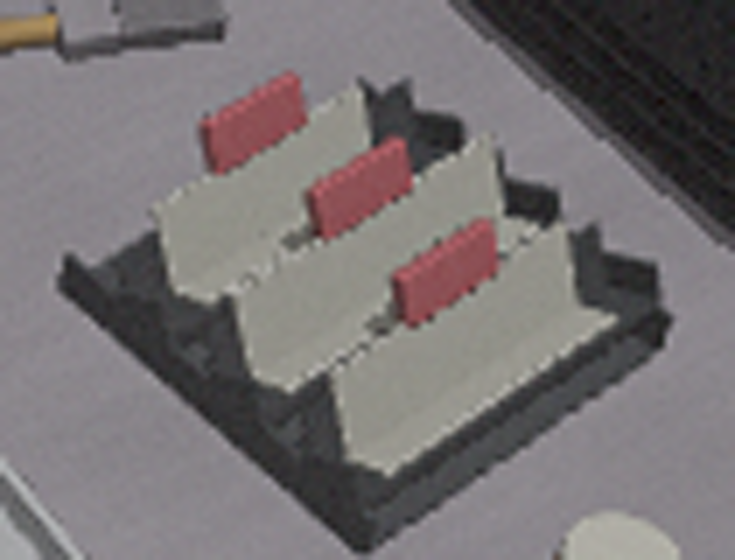

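```bash
cat >> h.py <<'E'
def pose():
    s=readout.observe(); return np.array(s['tcp_pos']),Rq(s['eef_rot']),s
def plan(p1,R1,n=None,vmax=.95,p0=None,R0=None):
    """rows for going from the current pose to (p1,R1), straight line + uniform turn"""
    if p0 is None: p0,R0,_=pose()
    dp=p1-p0; w=R.from_matrix(R0.T@R1).as_rotvec(degrees=True)
    k=max(np.linalg.norm(dp)/.02/1.0/vmax,np.linalg.norm(w)/5/vmax); n=n or int(np.ceil(k))
    rows=[]
    for i in range(n):
        Ri=R0@R.from_rotvec(w*i/n,degrees=True).as_matrix()
        rows.append(np.r_[Ri.T@dp/n/.02,w/n/5].round(2))
    print(n,'rows; dist',np.linalg.norm(dp).round(3),'turn',w.round(1))
    print('['+','.join('['+','.join('%g'%x for x in q)+']' for q in rows)+']')
def ori(yaw,tilt=0):
    """tool y along divider x, tool z along -divider z; divider yaw about world z, lean tops towards -x (deg)"""
    D=R.from_euler('z',yaw,degrees=True).as_matrix()@R.from_euler('y',-tilt,degrees=True).as_matrix()
    return np.stack([D[:,1],D[:,0],-D[:,2]],1)
E
python3 - <<'E'
from h import *
p,Rt,s=pose(); m=cams.camera_model('wrist')
M=np.array(m['rotation']);M=Rq(M) if M.shape==(4,) else M
print('cam in tool',(Rt.T@(np.array(m['xyz'])-p)).round(4),(Rt.T@M).round(3)); print(m['mtx'])
# divider/rack fits from top: 
im,W=cloud('top0'); hsv=cv2.cvtColor(im,cv2.COLOR_RGB2HSV)
# pink top faces
pink=((hsv[...,0]>165)|(hsv[...,0]<5))&(hsv[...,1]>80)&(hsv[...,2]>120)
# tray outline
g=im.max(2); 
box=np.zeros(g.shape,bool);box[135:240,270:362]=1
for th in(60,70,80):
    mask=((g<th)&box).astype(np.uint8)
    n,l,st,ce=cv2.connectedComponentsWithStats(mask); i=1+np.argmax(st[1:,4])
    c=cv2.findContours((l==i).astype(np.uint8),cv2.RETR_EXTERNAL,cv2.CHAIN_APPROX_NONE)[0][0]
    hull=cv2.convexHull(c)[:,0]; P=[]
    z=np.load('top0.npz');K=z['mtx'];M=Rq(z['rot'])
    for u,v in hull:
        ray=M@np.array([(u-K[0,2])/K[0,0],(v-K[1,2])/K[1,1],1]); t=(0.033-z['xyz'][2])/ray[2]; P.append((z['xyz']+t*ray)[:2])
    print(th,cv2.minAreaRect(np.array(P,np.float32)))
plan(np.array([.47,.30,.40]),ori(2))
E
```

```text
cam in tool [ 0.0825  0.0002 -0.1255] [[ 0.001 -0.946 -0.325]
 [ 1.     0.     0.002]
 [-0.002 -0.325  0.946]]
[[314.52969512   0.         256.46078661]
 [  0.         314.52969512 189.05368848]
 [  0.           0.           1.        ]]
60 ((0.5406224727630615, -0.26526904106140137), (0.2682930529117584, 0.21087245643138885), 3.815808057785034)
70 ((0.5404572486877441, -0.26427173614501953), (0.26969507336616516, 0.2137553095817566), 3.824517011642456)
80 ((0.5401628017425537, -0.26416751742362976), (0.27060797810554504, 0.21501581370830536), 3.834728717803955)
20 rows; dist 0.379 turn [-0.   0.  64.1]
[[-0.77,-0.4,-0.38,-0,0,0.64],[-0.79,-0.36,-0.38,-0,0,0.64],[-0.81,-0.31,-0.38,-0,0,0.64],[-0.83,-0.27,-0.38,-0,0,0.64],[-0.84,-0.22,-0.38,-0,0,0.64],[-0.85,-0.17,-0.38,-0,0,0.64],[-0.86,-0.12,-0.38,-0,0,0.64],[-0.86,-0.08,-0.38,-0,0,0.64],[-0.87,-0.03,-0.38,-0,0,0.64],[-0.87,0.02,-0.38,-0,0,0.64],[-0.86,0.07,-0.38,-0,0,0.64],[-0.86,0.12,-0.38,-0,0,0.64],[-0.85,0.16,-0.38,-0,0,0.64],[-0.84,0.21,-0.38,-0,0,0.64],[-0.83,0.26,-0.38,-0,0,0.64],[-0.81,0.3,-0.38,-0,0,0.64],[-0.79,0.35,-0.38,-0,0,0.64],[-0.77,0.39,-0.38,-0,0,0.64],[-0.75,0.44,-0.38,-0,0,0.64],[-0.72,0.48,-0.38,-0,0,0.64]]
```

servo_tool --pt "-0.7 -0.4 -0.2 0 0 0.64" --pt "-0.7 -0.36 -0.2 0 0 0.64" --pt "-0.7 -0.31 -0.2 0 0 0.64" --pt "-0.7 -0.27 -0.2 0 0 0.64" --pt "-0.7 -0.22 -0.2 0 0 0.64" --pt "-0.7 -0.17 -0.2 0 0 0.64" --pt "-0.7 -0.12 -0.2 0 0 0.64" --pt "-0.7 -0.08 -0.2 0 0 0.64" --pt "-0.7 -0.03 -0.2 0 0 0.64" --pt "-0.7 0.02 -0.2 0 0 0.64" --pt "-0.7 0.07 -0.2 0 0 0.64" --pt "-0.7 0.12 -0.2 0 0 0.64" --pt "-0.7 0.16 -0.2 0 0 0.64" --pt "-0.7 0.21 -0.2 0 0 0.64" --pt "-0.7 0.26 -0.2 0 0 0.64" --pt "-0.7 0.3 -0.2 0 0 0.64" --pt "-0.65 0.35 -0.2 0 0 0.64" --pt "-0.6 0.39 -0.2 0 0 0.64" --pt "-0.6 0.44 -0.2 0 0 0.64" --pt "-0.6 0.48 -0.2 0 0 0.64" --jaw 0.5

```text
time_s: 3.9
tcp_pos: [0.4443, 0.3198, 0.3344]
eef_rot: [0.0, 0.723, 0.691, 0.0]
ft_force: [-0.1, 0.0, -1.1]
opening: 0.0428
```

```bash
python3 - <<'E'
from h import *
im,d,m=snap('wrist','w1'); s=readout.observe(); print(s['tcp_pos'],s['q'].round(2),s['qvel'].round(2))
E
```

```text
[0.44619024 0.31756413 0.33496381] [-0.74  0.32  0.11  1.56 -0.04  1.26 -0.68] [-0.01 -0.   -0.01  0.01  0.01 -0.02  0.04]
```

View pics/w1.png

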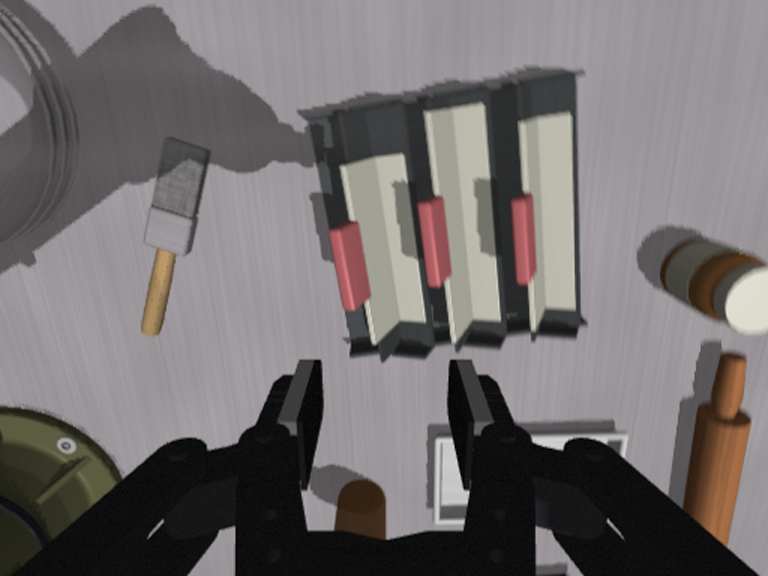

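The wrist view shows the three dividers in the rack, with pink grips at (350,265), (435,242) and (524,240). The middle one is longest, so it is the 200. The left one, nearest the robot, is shortest (160), and the right one is the 180. I'll measure them in the cloud.

```bash
cat > rackfit.py <<'E'
from h import *
im,W=cloud('w1'); hsv=cv2.cvtColor(im,cv2.COLOR_RGB2HSV)
box=np.zeros(im.shape[:2],bool); box[55:245,200:395]=1
fin=np.isfinite(W[...,2])
white=box&fin&(im.min(2)>110)&(hsv[...,1]<40)&(W[...,2]>0.012)
pink=box&fin&((hsv[...,0]>165)|(hsv[...,0]<5))&(hsv[...,1]>80)&(hsv[...,2]>120)
n,l,st,ce=cv2.connectedComponentsWithStats(white.astype(np.uint8))
a=np.radians(27)
print('bench',np.nanmedian(W[300:340,250:260,2]))
for i in range(1,n):
    if st[i,4]<400: continue
    p=W[l==i]; rng=np.random.default_rng(0); rest=p; print('comp',ce[i].round(),st[i,4])
    for k in range(2):
        best=None
        for _ in range(300):
            t=rest[rng.choice(len(rest),3,replace=False)]; nn=np.cross(t[1]-t[0],t[2]-t[0]); L=np.linalg.norm(nn)
            if L<1e-7: continue
            nn/=L; inl=abs((rest-t[0])@nn)<.0012
            if best is None or inl.sum()>best.sum(): best=inl
        q=rest[best]; c=q.mean(0); nn=np.linalg.svd(q-c,full_matrices=False)[2][2]; nn*=np.sign(nn[2])
        print('  plane n',len(q),nn.round(3),'tilt from horiz',np.degrees(np.arccos(nn[2])).round(1),'az',np.degrees(np.arctan2(nn[1],nn[0])).round(2),'c',c.round(4))
        rest=rest[~best]
        if len(rest)<50: break
    # length along y of rack (yaw from line fit)
    yaw=np.radians(YAW) if (YAW:=5.0) else 0
    ey=np.array([-np.sin(yaw),np.cos(yaw),0]); s=p@ey; print('  s range',np.percentile(s,[0,1,99,100]).round(4),'len',np.ptp(np.percentile(s,[.3,99.7])).round(4),'mid',np.percentile(s,[.3,99.7]).mean().round(4))
n,l,st,ce=cv2.connectedComponentsWithStats(pink.astype(np.uint8))
for i in range(1,n):
    if st[i,4]<100: continue
    p=W[l==i]; print('pink',ce[i].round(),st[i,4],np.median(p,0).round(4)); c=p.mean(0); v=np.linalg.svd(p-c,full_matrices=False)[2]; print(v[0].round(3),np.degrees(np.arctan2(-v[0][0],v[0][1])).round(2), np.percentile((p-c)@v[0],[1,99]).round(4), c.round(4))
E
python3 rackfit.py
```

```text
bench -0.00011069405318914205
comp [309. 141.] 4718
  plane n 2186 [0.876 0.097 0.472] tilt from horiz 61.8 az 6.34 c [0.5053 0.3206 0.0491]
  plane n 1913 [-0.457 -0.052  0.888] tilt from horiz 27.4 az -173.46 c [0.5284 0.3244 0.0328]
  s range [0.1458 0.169  0.3658 0.368 ] len 0.2028 mid 0.2656
comp [367. 140.] 3992
  plane n 2217 [-0.452 -0.054  0.891] tilt from horiz 27.1 az -173.18 c [0.6015 0.3221 0.0328]
  plane n 1003 [0.876 0.098 0.472] tilt from horiz 61.8 az 6.36 c [0.5765 0.3212 0.0511]
  s range [0.1583 0.1708 0.3489 0.3508] len 0.1823 mid 0.2589
comp [255. 162.] 3937
  plane n 2271 [0.878 0.097 0.469] tilt from horiz 62.1 az 6.3 c [0.4352 0.2999 0.0489]
  plane n 1293 [-0.466 -0.054  0.883] tilt from horiz 28.0 az -173.34 c [0.4585 0.2964 0.0325]
  s range [0.1463 0.1767 0.334  0.336 ] len 0.1637 mid 0.2532
pink [290. 161.] 891 [0.4852 0.3115 0.096 ]
[ 0.125 -0.987 -0.103] -172.76 [-0.0323  0.0339] [0.4857 0.3109 0.0914]
pink [349. 159.] 715 [0.5552 0.3108 0.0968]
[-0.108  0.994  0.011] 6.2 [-0.0338  0.032 ] [0.5565 0.3104 0.0933]
pink [233. 177.] 1039 [0.4166 0.2937 0.0934]
[ 0.107 -0.992 -0.063] -173.84 [-0.0323  0.0337] [0.4165 0.2931 0.0902]
```

```bash
sed -i 's/YAW:=5.0/YAW:=6.35/' rackfit.py; python3 rackfit.py | grep -A4 '367'; python3 - <<'E'
from h import *
im,W=cloud('w1');hsv=cv2.cvtColor(im,cv2.COLOR_RGB2HSV)
D=R.from_euler('z',6.35,degrees=True).as_matrix()@R.from_euler('y',-27,degrees=True).as_matrix()
x,y,z=D.T
box=np.zeros(im.shape[:2],bool); box[90:200,335:360]=1
pink=box&((hsv[...,0]>165)|(hsv[...,0]<5))&(hsv[...,1]>80)&(hsv[...,2]>120)
P=W[pink]; 
for a,n in((x,'x'),(y,'y'),(z,'z')): print(n,np.percentile(P@a,[1,5,50,95,99]).round(4))
cx=x@np.array([.5765,.3212,.0511])-.0025; cz=z@np.array([.6015,.3221,.0328])+.0385
ym=(np.percentile(P@y,1)+np.percentile(P@y,99))/2
box[:]=0; box[55:245,335:395]=1
white=box&(im.min(2)>110)&(hsv[...,1]<40)&(W[...,2]>.012); s=W[white]@y; e=np.percentile(s,[.5,99.5]); print('white',e,e.mean())
print('cx,cz',cx,cz,'ym pink',ym)
for yy in(ym,e.mean()):
    C=cx*x+yy*y+cz*z; print('center',C.round(4),'grip',(C+.0265*z).round(4))
E
```

```text
comp [367. 140.] 3992
  plane n 2217 [-0.452 -0.054  0.891] tilt from horiz 27.1 az -173.18 c [0.6015 0.3221 0.0328]
  plane n 1003 [0.876 0.098 0.472] tilt from horiz 61.8 az 6.36 c [0.5765 0.3212 0.0511]
  s range [0.1438 0.1563 0.3343 0.3359] len 0.1825 mid 0.244
comp [255. 162.] 3937
x [nan nan nan nan nan]
y [nan nan nan nan nan]
z [nan nan nan nan nan]
white [0.15329245 0.33492308] 0.24410776511775978
cx,cz 0.5628659781520706 -0.21984822329978973 ym pink nan
center [nan nan nan] grip [nan nan nan]
center [0.5706 0.3091 0.0596] grip [0.5587 0.3078 0.0833]
```

```bash
python3 - <<'E'
from h import *
plan(np.array([.51,-.245,.335]),ori(3.8),n=29)
E
```

```text
29 rows; dist 0.566 turn [ 0.2  0.  -6.7]
[[-0.96,0.16,0,0,0,-0.05],[-0.96,0.15,0,0,0,-0.05],[-0.96,0.15,0,0,0,-0.05],[-0.97,0.15,0,0,0,-0.05],[-0.97,0.14,0,0,0,-0.05],[-0.97,0.14,0,0,0,-0.05],[-0.97,0.14,0,0,0,-0.05],[-0.97,0.13,0,0,0,-0.05],[-0.97,0.13,0,0,0,-0.05],[-0.97,0.12,0,0,0,-0.05],[-0.97,0.12,0,0,0,-0.05],[-0.97,0.12,0,0,0,-0.05],[-0.97,0.11,0,0,0,-0.05],[-0.97,0.11,0,0,0,-0.05],[-0.97,0.1,0,0,0,-0.05],[-0.97,0.1,0,0,0,-0.05],[-0.97,0.1,0,0,0,-0.05],[-0.97,0.09,0,0,0,-0.05],[-0.97,0.09,0,0,0,-0.05],[-0.97,0.08,0,0,0,-0.05],[-0.97,0.08,0,0,0,-0.05],[-0.97,0.08,0,0,0,-0.05],[-0.97,0.07,0,0,0,-0.05],[-0.97,0.07,0,0,0,-0.05],[-0.97,0.07,0,0,0,-0.05],[-0.97,0.06,0,0,0,-0.05],[-0.97,0.06,0,0,0,-0.05],[-0.97,0.05,-0,0,0,-0.05],[-0.97,0.05,-0,0,0,-0.05]]
```

servo_tool --pt "-0.95 0.15 0 0 0 -0.05" --pt "-0.95 0.15 0 0 0 -0.05" --pt "-0.95 0.15 0 0 0 -0.05" --pt "-0.95 0.15 0 0 0 -0.05" --pt "-0.95 0.15 0 0 0 -0.05" --pt "-0.95 0.15 0 0 0 -0.05" --pt "-0.95 0.15 0 0 0 -0.05" --pt "-0.95 0.12 0 0 0 -0.05" --pt "-0.95 0.12 0 0 0 -0.05" --pt "-0.95 0.12 0 0 0 -0.05" --pt "-0.95 0.12 0 0 0 -0.05" --pt "-0.95 0.12 0 0 0 -0.05" --pt "-0.95 0.12 0 0 0 -0.05" --pt "-0.95 0.12 0 0 0 -0.05" --pt "-0.95 0.1 0 0 0 -0.05" --pt "-0.95 0.1 0 0 0 -0.05" --pt "-0.95 0.1 0 0 0 -0.05" --pt "-0.95 0.1 0 0 0 -0.05" --pt "-0.95 0.1 0 0 0 -0.05" --pt "-0.95 0.1 0 0 0 -0.05"

```text
time_s: 6.45
tcp_pos: [0.4854, -0.0903, 0.3343]
eef_rot: [-0.001, 0.689, 0.724, -0.002]
ft_force: [-0.6, -0.7, -0.9]
opening: 0.0427
```

```bash
python3 - <<'E'
from h import *
snap('wrist','wpan')
E
```

servo_tool --pt "-0.95 0.15 0 0 0 0" --pt "-0.95 0.15 0 0 0 0" --pt "-0.95 0.15 0 0 0 -0.05" --pt "-0.95 0.15 0 0 0 -0.05" --pt "-0.95 0.15 0 0 0 -0.05" --pt "-0.8 0.15 0 0 0 -0.05" --pt "-0.6 0.1 0 0 0 0" --pt "-0.3 0 0 0 0 0" --pt "0 0 0 0 0 0"

```text
time_s: 7.62
tcp_pos: [0.5084, -0.2255, 0.334]
eef_rot: [-0.002, 0.683, 0.73, -0.002]
ft_force: [0.1, -0.3, 0.8]
opening: 0.043
```

```bash
python3 - <<'E'
from h import *
snap('wrist','w2'); p,Rt,s=pose(); print(p,s['time_s'],s['q'].round(2))
E
```

```text
[ 0.50848021 -0.22509112  0.33401463] 7.675 [ 0.13  0.36  0.35  1.53 -0.12  1.28  0.57]
```

View pics/wpan.png

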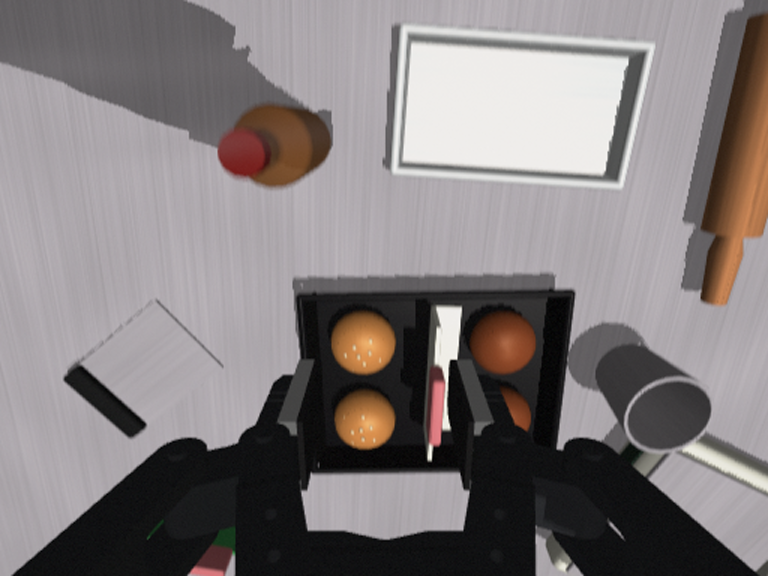

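View pics/w2.png

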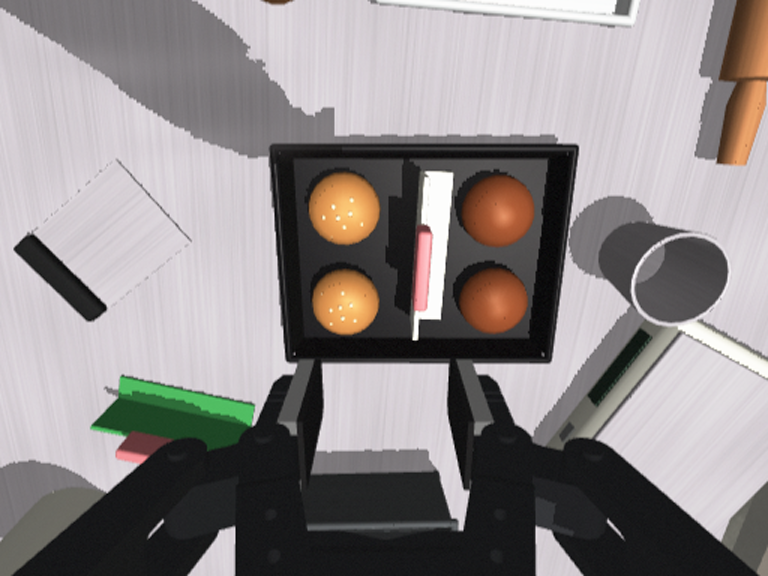

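Wrist view: the tray spans (272–578,145–362). Div150 has its grip at (423,268) and its foot to the right, on the dark-bun side. The pan view shows the pan as a clear rectangle at (520,105).

```bash
cat > trayfit.py <<'E'
from h import *
def raypts(name,uv,zz):
    z=np.load(name+'.npz');K=z['mtx'];M=z['rot'];M=Rq(M) if M.shape==(4,) else M
    out=[]
    for u,v in uv:
        ray=M@np.array([(u-K[0,2])/K[0,0],(v-K[1,2])/K[1,1],1]); out.append((z['xyz']+(zz-z['xyz'][2])/ray[2]*ray)[:2])
    return np.array(out)
def rect(P): 
    c,s,a=cv2.minAreaRect(np.array(P,np.float32)); return np.round(c,4),np.round(s,4),round(a,2)
def show(name,box,th=75):
    im,W=cloud(name); hsv=cv2.cvtColor(im,cv2.COLOR_RGB2HSV); r0,r1,c0,c1=box
    B=np.zeros(im.shape[:2],bool); B[r0:r1,c0:c1]=1
    print('bench',np.nanmedian(W[r1+5:r1+20 if False else r1,c0:c0+8,2]))
    g=im.max(2); m=((g<th)&B).astype(np.uint8); n,l,st,ce=cv2.connectedComponentsWithStats(m); i=1+np.argmax(st[1:,4])
    c=cv2.findContours((l==i).astype(np.uint8),cv2.RETR_EXTERNAL,cv2.CHAIN_APPROX_NONE)[0][0]; h=cv2.convexHull(c)[:,0]
    print('tray outline@.033',rect(raypts(name,h,.033)))
    rim=B&np.isfinite(W[...,2])&(W[...,2]>.030)&(W[...,2]<.037)&(g<th)
    print('rim pts',rim.sum(),rect(W[rim][:,:2]))
    P=W[rim][:,:2]
    fl=B&np.isfinite(W[...,2])&(W[...,2]<.0055)&(W[...,2]>.0)&(g<th)
    print('floor z',np.median(W[fl][:,2]),'floor',rect(W[fl][:,:2]))
    return im,W,hsv,B
if __name__=='__main__':
    im,W,hsv,B=show('w2',(92,244,175,392))
    fin=np.isfinite(W[...,2])
    D=R.from_euler('z',4,degrees=True).as_matrix()
    pink=B&fin&((hsv[...,0]>165)|(hsv[...,0]<3))&(hsv[...,1]>60)&(hsv[...,2]>150)&(W[...,2]>.05)&(W[...,2]<.1)
    white=B&fin&(im.min(2)>150)&(W[...,2]<.1)
    p=W[pink&(W[...,2]>.083)]; c=p.mean(0); print('pink top',len(p),np.median(p[:,2]),rect(p[:,:2]))
    ft=W[white&(W[...,2]<.012)]; print('foot',len(ft),rect(ft[:,:2]),np.median(ft[:,2]))
    wb=W[white&(W[...,2]>.012)]; print('web',len(wb),rect(wb[:,:2]),wb.min(0),wb.max(0))
    im,W=cloud('wpan')
    B=np.zeros(im.shape[:2],bool); B[10:130,250:445]=1
    fl=B&(im.min(2)>150)&(abs(W[...,2]-.003)<.003)
    rim=B&(W[...,2]>.015)&(W[...,2]<.03)
    print('pan floor',rect(W[fl&(im.min(2)>215)][:,:2]),np.median(W[fl&(im.min(2)>215)][:,2]))
    print('pan rim',rect(W[rim][:,:2]),rim.sum())
E
python3 trayfit.py
```

```text
bench nan
tray outline@.033 (array([ 0.5444, -0.2654]), array([0.2688, 0.2151]), 3.9)
rim pts 3560 (array([ 0.5441, -0.2636]), array([0.2688, 0.2115]), 3.89)
floor z 0.0029486460344142484 floor (array([ 0.5345, -0.2662]), array([0.2645, 0.1861]), 3.9)
pink top 429 0.08747291819358322 (array([ 0.5421, -0.2568]), array([0.0112, 0.0673]), 1.33)
foot 4605 (array([ 0.554 , -0.2725]), array([0.3535, 0.2377]), 4.11) 0.00025007359026196774
web 726 (array([ 0.5457, -0.2773]), array([0.267 , 0.1881]), 4.15) [ 0.41907818 -0.3779108   0.01925761] [ 0.68549209 -0.18336807  0.08970764]
pan floor (array([0.5963, 0.008 ]), array([0.0987, 0.1915]), 89.24) 0.0031199340861651492
pan rim (array([0.5963, 0.0089]), array([0.1239, 0.2157]), 89.16) 3674
  return np.nanmean(a, axis, out=out, keepdims=keepdims)
```

```bash
cat >> trayfit.py <<'E'
    print('----')
    im,W=cloud('w2'); B=np.zeros(im.shape[:2],bool); B[105:232,265:312]=1
    wh=B&(im.min(2)>120)
    f=W[wh&(W[...,2]<.010)&(W[...,2]>.004)]; print('foot',len(f),rect(f[:,:2]),np.median(f[:,2]))
    w=W[wh&(W[...,2]>.012)]; print('web',len(w),rect(w[:,:2]),w[:,2].max())
    t=W[wh&(W[...,2]>.05)]; print('web top',len(t),rect(t[:,:2]),np.median(t[:,2]))
    for n,b,q in(('s0',(112,165,200,255),0),('s1',(170,225,200,258),0),('d0',(112,168,305,360),0),('d1',(172,225,303,355),0)):
        Q=W[b[0]:b[1],b[2]:b[3]].reshape(-1,3); Q=Q[(Q[:,2]>.022)&(Q[:,2]<.05)]; print(n,cv2.minEnclosingCircle(Q[:,:2].astype(np.float32)),Q[:,2].max())
    plan(np.array([.5421,-.2568,.15]),ori(1.3))
E
python3 trayfit.py 2>/dev/null| sed -n '/----/,$p'
```

```text
----
foot 1209 (array([ 0.5607, -0.2573]), array([0.0266, 0.15  ]), 3.52) 0.006902837117129357
web 631 (array([ 0.5426, -0.2578]), array([0.0107, 0.1488]), 1.32) 0.08970764342500087
web top 629 (array([ 0.5426, -0.2578]), array([0.0107, 0.1488]), 1.32) 0.08711267976852644
s0 ((0.469662070274353, -0.22189202904701233), 0.03276471421122551) 0.045948418568527105
s1 ((0.47456175088882446, -0.3148152828216553), 0.03296281024813652) 0.04550767399985628
d0 ((0.6124864816665649, -0.21437907218933105), 0.03274824842810631) 0.04447217722755331
d1 ((0.6210268139839172, -0.30306142568588257), 0.0326344296336174) 0.04449882389304344
10 rows; dist 0.19 turn [-0.3  0.   2.6]
[[-0.17,0.16,0.92,-0.01,0,0.05],[-0.17,0.16,0.92,-0.01,0,0.05],[-0.17,0.16,0.92,-0.01,0,0.05],[-0.17,0.16,0.92,-0.01,0,0.05],[-0.17,0.16,0.92,-0.01,0,0.05],[-0.17,0.16,0.92,-0.01,0,0.05],[-0.17,0.16,0.92,-0.01,0,0.05],[-0.16,0.16,0.92,-0.01,0,0.05],[-0.16,0.16,0.92,-0.01,0,0.05],[-0.16,0.16,0.92,-0.01,0,0.05]]
```

servo_tool --pt "-0.17 0.16 0.95 0 0 0.05" --pt "-0.17 0.16 0.95 0 0 0.05" --pt "-0.17 0.16 0.95 0 0 0.05" --pt "-0.17 0.16 0.95 0 0 0.05" --pt "-0.17 0.16 0.95 0 0 0.05" --pt "-0.17 0.16 0.95 0 0 0.05" --pt "-0.17 0.16 0.95 0 0 0.05" --pt "-0.16 0.16 0.8 0 0 0" --pt "-0.16 0.16 0.5 0 0 0" --pt "0 0 0 0 0 0"

```text
time_s: 8.93
tcp_pos: [0.5417, -0.247, 0.1712]
eef_rot: [-0.002, 0.691, 0.723, 0.0]
ft_force: [-0.6, 0.3, 1.2]
opening: 0.0426
```

```bash
python3 - <<'E'
from h import *
snap('wrist','w3'); p,Rt,s=pose(); print(p,s['time_s'],s['ft_force'])
plan(np.array([.5421,-.2568,.074]),ori(2))
E
```

```text
[ 0.54172954 -0.24700615  0.17165301] 8.975 [0.36479194 0.42115234 0.10201083]
6 rows; dist 0.098 turn [-0.1 -0.2  0.7]
[[-0.08,0,0.81,-0,-0.01,0.02],[-0.08,0,0.81,-0,-0.01,0.02],[-0.08,0,0.81,-0,-0.01,0.02],[-0.08,0,0.81,-0,-0.01,0.02],[-0.08,0,0.81,-0,-0.01,0.02],[-0.08,0,0.81,-0,-0.01,0.02]]
```

View pics/w3.png

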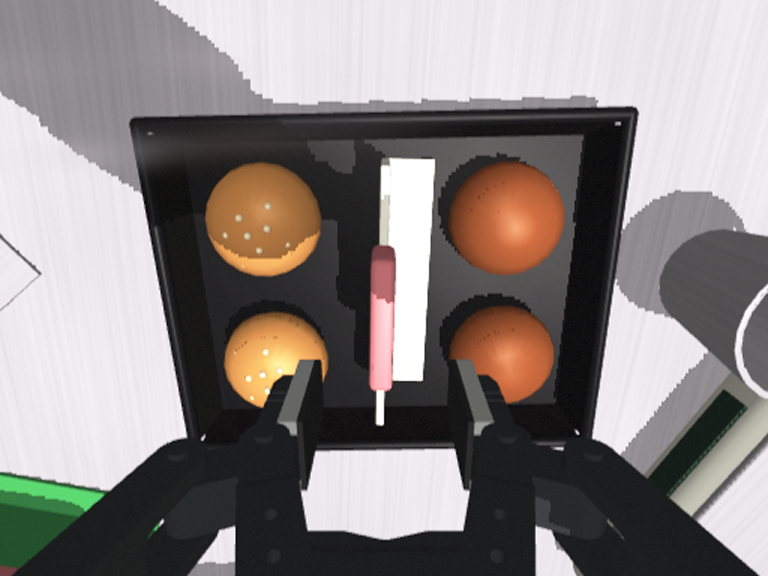

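The grip is centred between the open fingers at (382,320). Descending.

servo_tool --pt "-0.09 0 0.9 0 0 0.02" --pt "-0.09 0 0.9 0 0 0.02" --pt "-0.09 0 0.9 0 0 0.02" --pt "-0.09 0 0.85 0 0 0.02" --pt "-0.09 0 0.7 0 0 0" --pt "-0.05 0 0.4 0 0 0" --pt "0 0 0.1 0 0 0"

```text
time_s: 9.85
tcp_pos: [0.5451, -0.2582, 0.078]
eef_rot: [0.003, 0.693, 0.721, 0.002]
ft_force: [0.1, -0.2, -0.1]
opening: 0.0427
```

servo_tool --pt "0 -0.14 0.2 0 0 0" --pt "0 0 0 0 0 0"

```text
time_s: 10.1
tcp_pos: [0.5424, -0.2584, 0.0741]
eef_rot: [0.003, 0.693, 0.721, 0.003]
ft_force: [-0.6, 0.7, 0.1]
opening: 0.0428
```

servo_tool --pt "0 0 0 0 0 0" --pt "0 0 0 0 0 0" --pt "0 0 0 0 0 0" --pt "0 0 0 0 0 0" --pt "0 0 0 0 0 0" --jaw 0

```text
time_s: 10.72
tcp_pos: [0.5423, -0.2582, 0.0744]
eef_rot: [0.003, 0.693, 0.721, 0.003]
ft_force: [-0.3, -0.3, -1.4]
opening: 0.0111
```

servo_tool --pt "0 0 -0.3 0 0 0" --pt "0 0 -0.5 0 0 0" --pt "0 0 -0.9 0 0 0" --pt "0 0 -0.9 0 0 0" --pt "0 0 -0.9 0 0 0" --pt "0 0 -0.9 0 0 0" --pt "0 0 -0.9 0 0 0" --pt "0 0 -0.6 0 0 0" --pt "0 0 -0.3 0 0 0"

```text
time_s: 11.85
tcp_pos: [0.541, -0.2584, 0.2072]
eef_rot: [0.004, 0.693, 0.721, 0.003]
ft_force: [0.4, -0.0, -1.8]
opening: 0.0113
```

```bash
python3 - <<'E'
from h import *
snap('wrist','w4'); p,Rt,s=pose(); print(p,s['time_s'],s['ft_force'],s['opening'])
plan(np.array([.596,.0205,.20]),ori(-90.8),n=20)
E
```

```text
[ 0.54120537 -0.258585    0.20778402] 11.9 [-0.27778345  0.55182329 -1.97281226] 0.011172763414820767
20 rows; dist 0.285 turn [ 0.5 -0.4 93. ]
[[0.69,0.16,0.02,0.01,-0,0.93],[0.7,0.11,0.02,0.01,-0,0.93],[0.71,0.05,0.02,0.01,-0,0.93],[0.71,-0.01,0.02,0.01,-0,0.93],[0.71,-0.07,0.02,0.01,-0,0.93],[0.7,-0.12,0.02,0.01,-0,0.93],[0.69,-0.18,0.02,0.01,-0,0.93],[0.67,-0.23,0.02,0.01,-0,0.93],[0.65,-0.29,0.02,0.01,-0,0.93],[0.62,-0.34,0.02,0.01,-0,0.93],[0.6,-0.39,0.02,0.01,-0,0.93],[0.56,-0.44,0.02,0.01,-0,0.93],[0.52,-0.48,0.02,0.01,-0,0.93],[0.48,-0.52,0.02,0.01,-0,0.93],[0.44,-0.56,0.02,0.01,-0,0.93],[0.39,-0.59,0.02,0.01,-0,0.93],[0.34,-0.62,0.02,0.01,-0,0.93],[0.29,-0.65,0.02,0.01,-0,0.93],[0.24,-0.67,0.02,0.01,-0,0.93],[0.18,-0.69,0.02,0.01,-0,0.93]]
```

View pics/w4.png

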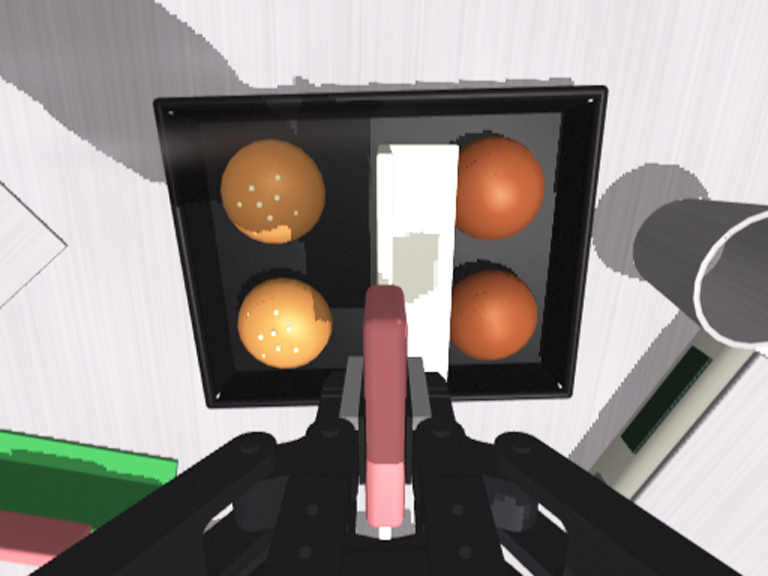

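Div150 is held and clear of the buns, which haven't moved. Moving to the pan with a 90° turn.

servo_tool --pt "0.66 0.15 0 0 0 0.88" --pt "0.67 0.1 0 0 0 0.88" --pt "0.67 0.05 0 0 0 0.88" --pt "0.67 0 0 0 0 0.88" --pt "0.67 -0.05 0 0 0 0.88" --pt "0.66 -0.1 0 0 0 0.88" --pt "0.65 -0.16 0 0 0 0.88" --pt "0.64 -0.2 0 0 0 0.88" --pt "0.62 -0.26 0 0 0 0.88" --pt "0.6 -0.3 0 0 0 0.88" --pt "0.57 -0.36 0 0 0 0.88" --pt "0.54 -0.4 0 0 0 0.88" --pt "0.5 -0.45 0 0 0 0.88" --pt "0.46 -0.48 0 0 0 0.88" --pt "0.42 -0.52 0 0 0 0.88" --pt "0.38 -0.55 0 0 0 0.88" --pt "0.34 -0.58 0 0 0 0.88" --pt "0.28 -0.6 0 0 0 0.88" --pt "0.22 -0.6 0 0 0 0.8" --pt "0.15 -0.5 0 0 0 0.5"

```text
time_s: 14.4
tcp_pos: [0.5872, 0.012, 0.1961]
eef_rot: [-0.001, 0.999, 0.032, -0.005]
ft_force: [-0.1, 0.1, -1.4]
opening: 0.011
```

```bash
python3 - <<'E'
from h import *
snap('wrist','w5');snap('scene','s5'); p,Rt,s=pose(); print(p,s['time_s'],s['ft_force'],s['opening'],s['q'].round(2))
plan(np.array([.596,.0205,.11]),ori(-90.8))
E
```

```text
[0.58730894 0.01300704 0.19588925] 14.5 [ 0.65893169 -0.77224931 -2.55595696] 0.011282053562520152 [-0.52  0.6   0.76  1.68 -0.46  1.06 -1.11]
5 rows; dist 0.087 turn [-0.1  0.6  4.6]
[[0.1,-0.07,0.86,-0,0.02,0.18],[0.1,-0.07,0.86,-0,0.02,0.18],[0.09,-0.07,0.86,-0,0.02,0.18],[0.09,-0.07,0.86,-0,0.02,0.18],[0.09,-0.07,0.86,-0,0.02,0.18]]
```

View pics/w5.png

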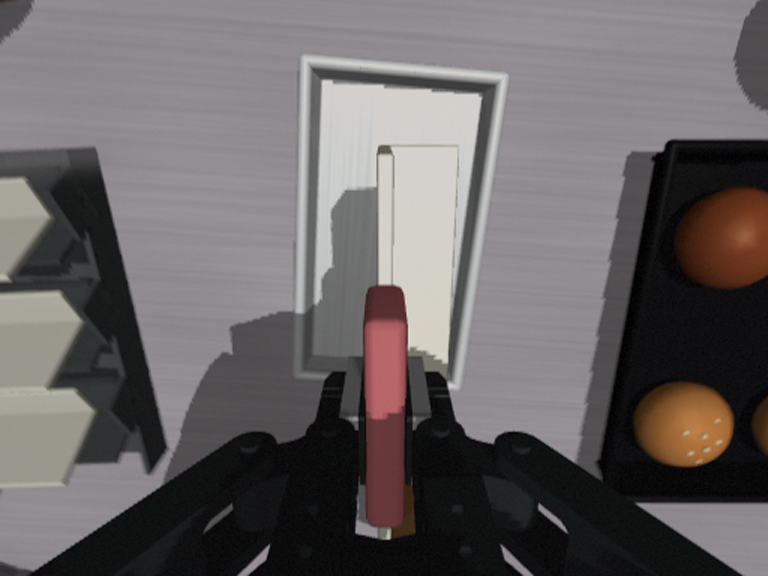

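View pics/s5.png

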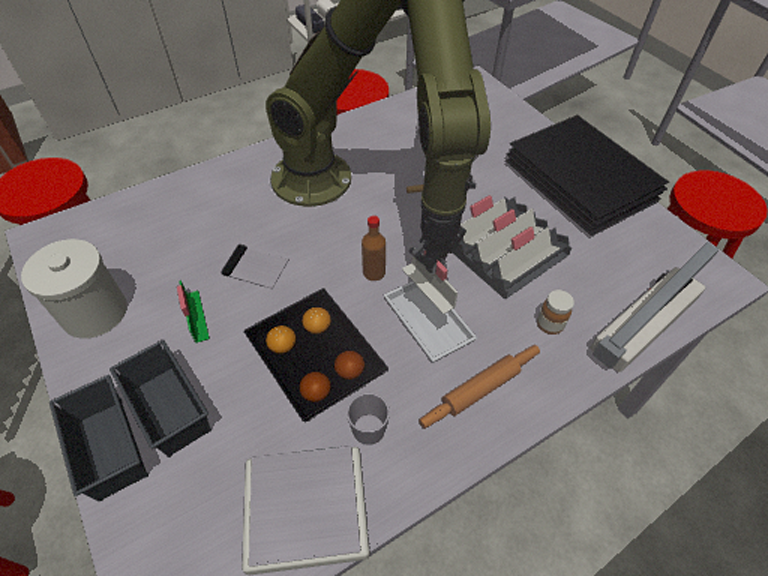

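The divider is over the pan and the arm is clear of the bottle. Descending.

servo_tool --pt "0.1 -0.08 0.9 0 0 0.2" --pt "0.1 -0.08 0.9 0 0 0.2" --pt "0.1 -0.08 0.9 0 0 0.2" --pt "0.1 -0.08 0.9 0 0 0.2" --pt "0.1 -0.08 0.8 0 0 0.15" --pt "0 0 0.4 0 0 0" --pt "0 0 0 0 0 0"

```text
time_s: 15.38
tcp_pos: [0.5952, 0.02, 0.0908]
eef_rot: [-0.0, 1.0, -0.011, -0.007]
ft_force: [0.2, -1.0, -1.1]
opening: 0.0114
```

```bash
python3 - <<'E'
from h import *
snap('wrist','w6'); p,Rt,s=pose(); print(p,s['time_s'],s['ft_force'],s['opening'],s['q'].round(2))
plan(np.array([.596,.0205,.0765]),ori(-90.8))
E
```

```text
[0.59544684 0.02000432 0.09121194] 15.425 [-0.45092878 -0.58841215 -1.3479708 ] 0.011045864135802972 [-0.48  0.73  0.7   1.77 -0.59  0.88 -1.11]
1 rows; dist 0.015 turn [-0.   0.8 -0.5]
[[0.04,-0.03,0.74,-0,0.16,-0.1]]
```

View pics/w6.png

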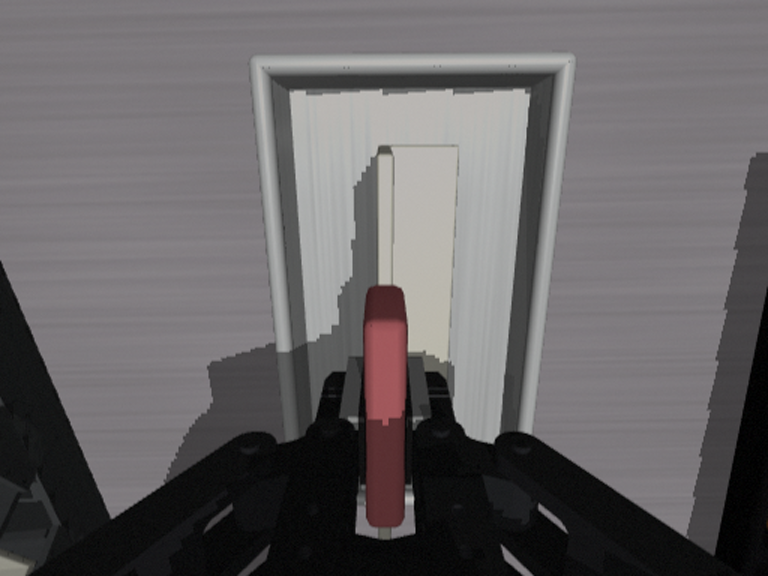

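servo_tool --pt "0 0 0.35 0 0.16 -0.1" --pt "0 0 0.25 0 0 0" --pt "0 0 0.1 0 0 0" --pt "0 0 0.05 0 0 0"

```text
time_s: 15.92
tcp_pos: [0.5962, 0.0198, 0.0769]
eef_rot: [-0.0, 1.0, -0.006, 0.002]
ft_force: [-0.5, -0.6, -2.4]
opening: 0.0111
```

servo_tool --pt "0 0 0.1 0 -0.04 0" --pt "0 0 0.07 0 0 0" --pt "0 0 0.05 0 0 0"

```text
time_s: 16.3
tcp_pos: [0.5964, 0.0201, 0.0742]
eef_rot: [-0.001, 1.0, -0.006, 0.001]
ft_force: [-4.6, 1.0, 11.6]
opening: 0.011
```

Contact shows +11.6 N upward, so it is standing on the floor. Releasing.

servo_tool --pt "0 0 -0.02 0 0 0" --pt "0 0 0 0 0 0" --pt "0 0 0 0 0 0" --jaw 0.5

```text
time_s: 16.68
tcp_pos: [0.5972, 0.0198, 0.0753]
eef_rot: [-0.001, 1.0, -0.006, 0.002]
ft_force: [0.3, 0.4, -0.1]
opening: 0.0427
```

servo_tool --pt "0 0 -0.6 0 0 0" --pt "0 0 -0.9 0 0 0" --pt "0 0 -0.95 0 0 0" --pt "0 0 -0.95 0 0 0" --pt "0 0 -0.95 0 0 0" --pt "0 0 -0.95 0 0 0" --pt "0 0 -0.5 0 0 0"

```text
time_s: 17.55
tcp_pos: [0.5973, 0.0186, 0.2019]
eef_rot: [-0.001, 1.0, -0.007, 0.004]
ft_force: [1.3, -0.0, -0.4]
opening: 0.0429
```

```bash
python3 - <<'E'
from h import *
snap('wrist','w7'); p,Rt,s=pose(); print(p,s['time_s'],s['ft_force'],s['opening'],s['q'].round(2))
D=R.from_euler('z',6.35,degrees=True).as_matrix()@R.from_euler('y',-27,degrees=True).as_matrix()
g=np.array([.5587,.3078,.0833]); a=g+.15*D[:,2]; print(a)
plan(a,ori(6.35,27),n=24)
E
```

```text
[0.5977417  0.01839865 0.20280593] 17.6 [ 0.46291546 -0.16048618  0.73376518] 0.04255985223380943 [-0.54  0.61  0.79  1.66 -0.48  1.07 -1.19]
[0.49101922 0.30026818 0.21695098]
24 rows; dist 0.302 turn [-19.8  22.4 -95.2]
[[-0.23,-0.58,-0.03,-0.17,0.19,-0.79],[-0.19,-0.6,-0.04,-0.17,0.19,-0.79],[-0.15,-0.61,-0.05,-0.17,0.19,-0.79],[-0.1,-0.62,-0.06,-0.17,0.19,-0.79],[-0.06,-0.62,-0.08,-0.17,0.19,-0.79],[-0.01,-0.62,-0.08,-0.17,0.19,-0.79],[0.03,-0.62,-0.09,-0.17,0.19,-0.79],[0.07,-0.62,-0.1,-0.17,0.19,-0.79],[0.12,-0.61,-0.11,-0.17,0.19,-0.79],[0.16,-0.6,-0.12,-0.17,0.19,-0.79],[0.21,-0.58,-0.12,-0.17,0.19,-0.79],[0.25,-0.56,-0.13,-0.17,0.19,-0.79],[0.29,-0.54,-0.13,-0.17,0.19,-0.79],[0.33,-0.52,-0.13,-0.17,0.19,-0.79],[0.36,-0.5,-0.13,-0.17,0.19,-0.79],[0.4,-0.47,-0.13,-0.17,0.19,-0.79],[0.43,-0.44,-0.13,-0.17,0.19,-0.79],[0.46,-0.4,-0.13,-0.17,0.19,-0.79],[0.49,-0.37,-0.13,-0.17,0.19,-0.79],[0.52,-0.33,-0.13,-0.17,0.19,-0.79],[0.54,-0.29,-0.12,-0.17,0.19,-0.79],[0.56,-0.25,-0.12,-0.17,0.19,-0.79],[0.58,-0.21,-0.11,-0.17,0.19,-0.79],[0.6,-0.17,-0.1,-0.17,0.19,-0.79]]
```

View pics/w7.png

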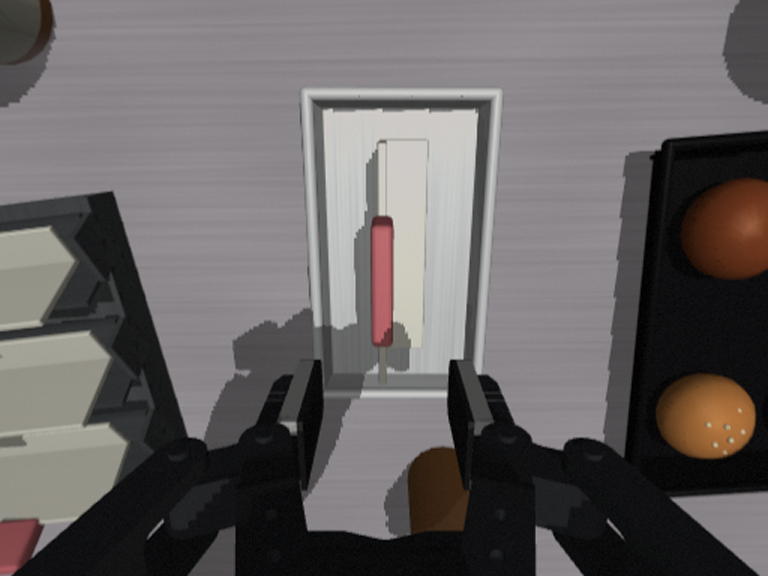

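Div150 stands flat in the pan, with its foot on the floor and no walls touched. Heading to the rack with the tilted orientation.

servo_tool --pt "-0.25 -0.65 -0.1 -0.19 0.21 -0.88" --pt "-0.2 -0.67 -0.1 -0.19 0.21 -0.88" --pt "-0.15 -0.68 -0.1 -0.19 0.21 -0.88" --pt "-0.1 -0.69 -0.1 -0.19 0.21 -0.88" --pt "-0.04 -0.7 -0.1 -0.19 0.21 -0.88" --pt "0.02 -0.7 -0.1 -0.19 0.21 -0.88" --pt "0.07 -0.7 -0.1 -0.19 0.21 -0.88" --pt "0.12 -0.69 -0.12 -0.19 0.21 -0.88" --pt "0.17 -0.68 -0.13 -0.19 0.21 -0.88" --pt "0.22 -0.66 -0.14 -0.19 0.21 -0.88" --pt "0.27 -0.64 -0.15 -0.19 0.21 -0.88" --pt "0.32 -0.61 -0.15 -0.19 0.21 -0.88" --pt "0.36 -0.58 -0.15 -0.19 0.21 -0.88" --pt "0.41 -0.55 -0.15 -0.19 0.21 -0.88" --pt "0.45 -0.51 -0.15 -0.19 0.21 -0.88" --pt "0.5 -0.46 -0.15 -0.19 0.21 -0.88" --pt "0.54 -0.42 -0.15 -0.19 0.21 -0.88" --pt "0.58 -0.37 -0.15 -0.19 0.21 -0.88" --pt "0.6 -0.32 -0.14 -0.19 0.21 -0.88" --pt "0.5 -0.25 -0.12 -0.15 0.18 -0.7"

```text
time_s: 20.1
tcp_pos: [0.4822, 0.2871, 0.2162]
eef_rot: [0.156, 0.671, 0.704, 0.171]
ft_force: [0.1, 0.2, 1.1]
opening: 0.0425
```

```bash
python3 - <<'E'
from h import *
p,Rt,s=pose(); print(p,s['time_s'],s['ft_force'],s['opening'],s['q'].round(2))
D=R.from_euler('z',6.35,degrees=True).as_matrix()@R.from_euler('y',-27,degrees=True).as_matrix()
g=np.array([.5587,.3078,.0833])
plan(g+.13*D[:,2],ori(6.35,27))
E
```

```text
[0.48223067 0.28712837 0.21619444] 20.1 [0.1157905  0.18983843 1.08756835] 0.04254513750732517 [-1.24  0.35  0.65  2.1   0.13  0.37 -0.72]
2 rows; dist 0.028 turn [-0.2  1.1 -3.3]
[[0.33,0.22,0.59,-0.02,0.11,-0.33],[0.31,0.23,0.6,-0.02,0.11,-0.33]]
```

servo_tool --pt "0.33 0.22 0.3 0 0.11 -0.35" --pt "0.33 0.22 0.3 0 0.11 -0.35" --pt "0.05 0 0.2 0 0 0" --pt "0 0 0 0 0 0"

```text
time_s: 20.6
tcp_pos: [0.4977, 0.3035, 0.2051]
eef_rot: [0.155, 0.646, 0.727, 0.173]
ft_force: [0.1, 0.2, 0.6]
opening: 0.0429
```

```bash
python3 - <<'E'
from h import *
snap('wrist','w8')
p,Rt,s=pose(); print(p,s['time_s'],s['ft_force'],s['opening'],s['q'].round(2))
D=R.from_euler('z',6.35,degrees=True).as_matrix()@R.from_euler('y',-27,degrees=True).as_matrix()
x,y,z=D.T
im,W=cloud('w8'); hsv=cv2.cvtColor(im,cv2.COLOR_RGB2HSV)
pink=np.isfinite(W[...,2])&((hsv[...,0]>165)|(hsv[...,0]<5))&(hsv[...,1]>60)&(hsv[...,2]>100)&(W[...,2]>.05)&(W[...,2]<.13)
n,l,st,ce=cv2.connectedComponentsWithStats(pink.astype(np.uint8))
for i in range(1,n):
    if st[i,4]<150: continue
    P=W[l==i]; c=P.mean(0); v=np.linalg.svd(P-c,full_matrices=False)[2][0]; v*=np.sign(v[1])
    print('pink',ce[i].round(),st[i,4],[np.percentile(P@a,[1,99]).round(4) for a in D.T],v.round(3))
g=np.array([.5587,.3078,.0833]); print('expected',g@D)
print('tcp in D',p@D, 'rel tool', (Rt.T@(g-p)).round(4))
plan(g,ori(6.35,27))
E
```

```text
[0.49773933 0.30339832 0.20531272] 20.65 [ 0.25339025 -0.02485933 -0.72083032] 0.042460245490786704 [-1.17  0.38  0.58  2.07  0.11  0.35 -0.64]
pink [254. 184.] 1072 [array([0.5576, 0.5684]), array([0.2143, 0.2809]), array([-0.1837, -0.176 ])] [-0.094  0.996 -0.013]
pink [168. 191.] 1804 [array([0.4937, 0.5048]), array([0.2225, 0.2889]), array([-0.1725, -0.1435])] [-0.199  0.976  0.083]
pink [ 62. 221.] 3461 [array([0.4297, 0.4411]), array([0.2121, 0.2781]), array([-0.1409, -0.111 ])] [-0.211  0.972  0.105]
expected [ 0.56290133  0.24411844 -0.19332278]
tcp in D [ 0.56387706  0.24648611 -0.05688187] rel tool [-0.0025 -0.0006  0.1364]
8 rows; dist 0.136 turn [-0.2 -0.1  0.4]
[[-0.02,-0,0.85,-0,-0,0.01],[-0.02,-0,0.85,-0,-0,0.01],[-0.02,-0,0.85,-0,-0,0.01],[-0.02,-0,0.85,-0,-0,0.01],[-0.02,-0,0.85,-0,-0,0.01],[-0.02,-0.01,0.85,-0,-0,0.01],[-0.02,-0.01,0.85,-0,-0,0.01],[-0.01,-0.01,0.85,-0,-0,0.01]]
```

View pics/w8.png

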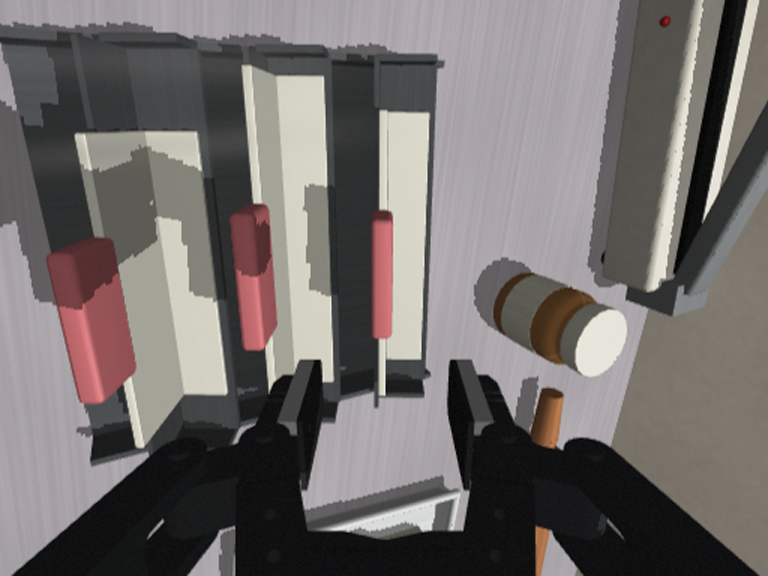

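```bash
python3 - <<'E'
from h import *
D=R.from_euler('z',6.35,degrees=True).as_matrix()@R.from_euler('y',-27,degrees=True).as_matrix()
x,y,z=D.T
for nm,b in(('w8',(60,270,250,290)),('w1',(60,245,340,395))):
    im,W=cloud(nm); hsv=cv2.cvtColor(im,cv2.COLOR_RGB2HSV)
    B=np.zeros(im.shape[:2],bool); B[b[0]:b[1],b[2]:b[3]]=1
    wh=B&(im.min(2)>110)&(hsv[...,1]<40)
    P=W[wh]@D
    print(nm,len(P))
    foot=P[(abs(P[:,2]-np.nanmedian(P[P[:,0]>.572][:,2]))<.003)&(P[:,0]>.571)]
    web=P[(P[:,0]<.568)&(P[:,0]>.557)]
    for n,Q in(('foot',foot),('web',web)):
        print(n,len(Q),np.percentile(Q[:,1],[0,.5,2,98,99.5,100]).round(4),'mid',np.percentile(Q[:,1],[1,99]).mean().round(4), 'x',np.percentile(Q[:,0],[1,99]).round(4),'z',np.percentile(Q[:,2],[1,99]).round(4))
E
```

```text
w8 5314
foot 3361 [0.1566 0.1578 0.1614 0.3334 0.3361 0.3362] mid 0.2472 x [0.5712 0.5924] z [-0.2599 -0.2565]
web 798 [0.0971 0.0982 0.1006 0.3351 0.3378 0.3379] mid 0.2177 x [0.5607 0.5679] z [-0.2878 -0.2048]
w1 6601
foot 2142 [0.1528 0.1543 0.1591 0.3325 0.3351 0.3359] mid 0.2458 x [0.5712 0.5936] z [-0.2627 -0.2571]
web 1501 [0.0721 0.074  0.0796 0.3325 0.3345 0.3354] mid 0.2048 x [0.5579 0.5678] z [-0.2891 -0.2052]
```

servo_tool --pt "0 -0.02 0.85 0 0 0" --pt "0 -0.02 0.85 0 0 0" --pt "0 -0.01 0.85 0 0 0" --pt "0 -0.01 0.85 0 0 0" --pt "0 0 0.8 0 0 0" --pt "0 0 0.5 0 0 0" --pt "0 0 0.2 0 0 0"

```text
time_s: 21.52
tcp_pos: [0.5428, 0.3078, 0.1146]
eef_rot: [0.155, 0.647, 0.727, 0.171]
ft_force: [-0.3, -0.1, 0.8]
opening: 0.043
```

```bash
cat > st.py <<'E'
from h import *
p,Rt,s=pose(); print(p.round(4),s['time_s'],s['ft_force'].round(1),s['opening'].__round__(4),s['q'].round(2))
D=R.from_euler('z',6.35,degrees=True).as_matrix()@R.from_euler('y',-27,degrees=True).as_matrix()
print('tcp in D',(p@D).round(4),'target .5629 .2464 -.193')
g=D@np.array([.5629,.2464,-.193])
plan(g,ori(6.35,27))
E
python3 st.py
```

```text
[0.5428 0.3078 0.1146] 21.525 [-0.3 -0.1  0.8] 0.043 [-0.89  0.54  0.29  2.08  0.58  0.18 -1.11]
tcp in D [ 0.563   0.2459 -0.1583] target .5629 .2464 -.193
2 rows; dist 0.035 turn [-0.4  0.1  0.3]
[[0.01,0,0.87,-0.04,0.01,0.03],[0.01,0,0.87,-0.04,0.01,0.03]]
```

servo_tool --pt "0.02 0 0.5 -0.04 0 0.03" --pt "0.02 0 0.5 -0.04 0 0.03"

```text
time_s: 21.78
tcp_pos: [0.5522, 0.3096, 0.0951]
eef_rot: [0.156, 0.649, 0.724, 0.174]
ft_force: [-0.2, -0.3, 0.0]
opening: 0.0424
```

```bash
python3 st.py
```

```text
[0.5522 0.3096 0.0951] 21.775 [-0.2 -0.3  0. ] 0.0424 [-0.81  0.57  0.18  2.07  0.97  0.18 -1.5 ]
tcp in D [ 0.5627  0.2467 -0.18  ] target .5629 .2464 -.193
1 rows; dist 0.013 turn [-0.   0.  -0.1]
[[-0.01,0.01,0.65,-0,0,-0.02]]
```

servo_tool --pt "0 0 0.2 0 0 0" --pt "0 0 0.1 0 0 0"

```text
time_s: 22.02
tcp_pos: [0.5551, 0.3095, 0.0876]
eef_rot: [0.155, 0.65, 0.724, 0.173]
ft_force: [-0.5, -0.1, 0.2]
opening: 0.0429
```

servo_tool --pt "0 0 0 0 0 0" --pt "0 0 0 0 0 0" --pt "0 0 0 0 0 0" --pt "0 0 0 0 0 0" --jaw 0

```text
time_s: 22.52
tcp_pos: [0.5551, 0.3093, 0.0873]
eef_rot: [0.155, 0.65, 0.724, 0.173]
ft_force: [0.8, -0.3, -2.6]
opening: 0.0114
```

```bash
python3 st.py; python3 - <<'E'
from h import *
snap('wrist','w9');print(readout.observe()['q'])
E
```

```text
[0.5551 0.3093 0.0873] 22.525 [ 0.8 -0.3 -2.6] 0.0114 [-0.78  0.58  0.16  2.07  1.05  0.18 -1.58]
tcp in D [ 0.5617  0.246  -0.1882] target .5629 .2464 -.193
1 rows; dist 0.005 turn [-0.2  0.  -0.1]
[[0.02,0.06,0.24,-0.04,0,-0.03]]
[-0.78373334  0.58287164  0.15692503  2.07271765  1.05249232  0.17967056
 -1.57529931]
```

View pics/w9.png

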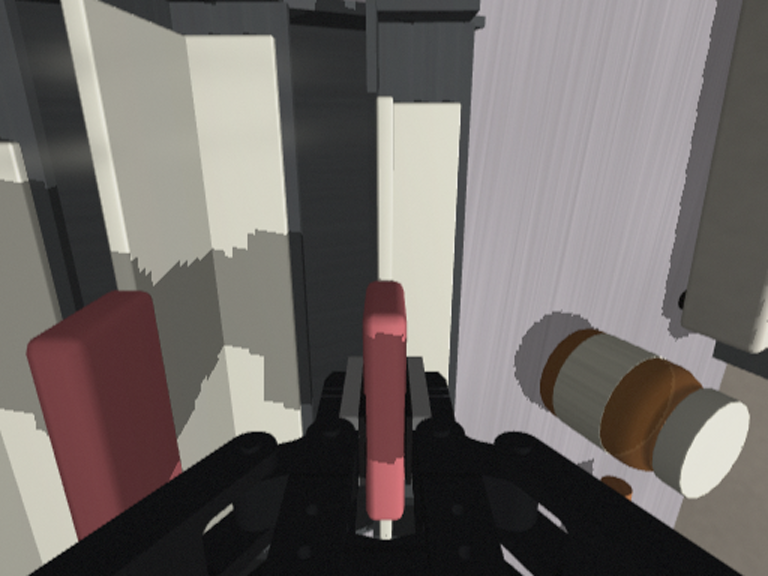

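Gripped on the 180's block. Sliding it out along its own z.

servo_tool --pt "0 0 -0.25 0 0 0" --pt "0 0 -0.5 0 0 0" --pt "0 0 -0.8 0 0 0" --pt "0 0 -0.9 0 0 0" --pt "0 0 -0.9 0 0 0" --pt "0 0 -0.9 0 0 0" --pt "0 0 -0.9 0 0 0" --pt "0 0 -0.9 0 0 0" --pt "0 0 -0.8 0 0 0" --pt "0 0 -0.3 0 0 0"

```text
time_s: 23.82
tcp_pos: [0.4829, 0.2997, 0.2222]
eef_rot: [0.154, 0.65, 0.725, 0.171]
ft_force: [0.3, -0.9, -2.1]
opening: 0.0109
```

```bash
python3 st.py; python3 - <<'E'
from h import *
snap('wrist','w10')
p,_,_=pose()
plan(np.array([.53,.12,.29]),ori(3.9),n=14)
E
```

```text
[0.4829 0.2997 0.2222] 23.825 [ 0.3 -0.9 -2.1] 0.0109 [-0.63  0.29 -0.18  2.07  0.71  0.53 -1.26]
tcp in D [ 0.558   0.2445 -0.035 ] target .5629 .2464 -.193
9 rows; dist 0.158 turn [-0.4  0.1 -0.1]
[[0.01,0.03,0.88,-0.01,0,-0],[0.01,0.03,0.88,-0.01,0,-0],[0.01,0.03,0.88,-0.01,0,-0],[0.01,0.03,0.88,-0.01,0,-0],[0.01,0.03,0.88,-0.01,0,-0],[0.01,0.03,0.88,-0.01,0,-0],[0.01,0.03,0.88,-0.01,0,-0],[0.01,0.03,0.88,-0.01,0,-0],[0.01,0.03,0.88,-0.01,0,-0]]
14 rows; dist 0.198 turn [26.6 -0.5  2.3]
[[-0.66,0.19,-0.17,0.38,-0.01,0.03],[-0.66,0.19,-0.18,0.38,-0.01,0.03],[-0.66,0.19,-0.18,0.38,-0.01,0.03],[-0.66,0.18,-0.19,0.38,-0.01,0.03],[-0.66,0.18,-0.19,0.38,-0.01,0.03],[-0.65,0.17,-0.2,0.38,-0.01,0.03],[-0.65,0.17,-0.21,0.38,-0.01,0.03],[-0.65,0.16,-0.21,0.38,-0.01,0.03],[-0.65,0.16,-0.22,0.38,-0.01,0.03],[-0.65,0.15,-0.22,0.38,-0.01,0.03],[-0.65,0.15,-0.22,0.38,-0.01,0.03],[-0.65,0.14,-0.23,0.38,-0.01,0.03],[-0.65,0.14,-0.23,0.38,-0.01,0.03],[-0.65,0.13,-0.24,0.38,-0.01,0.03]]
```

View pics/w10.png

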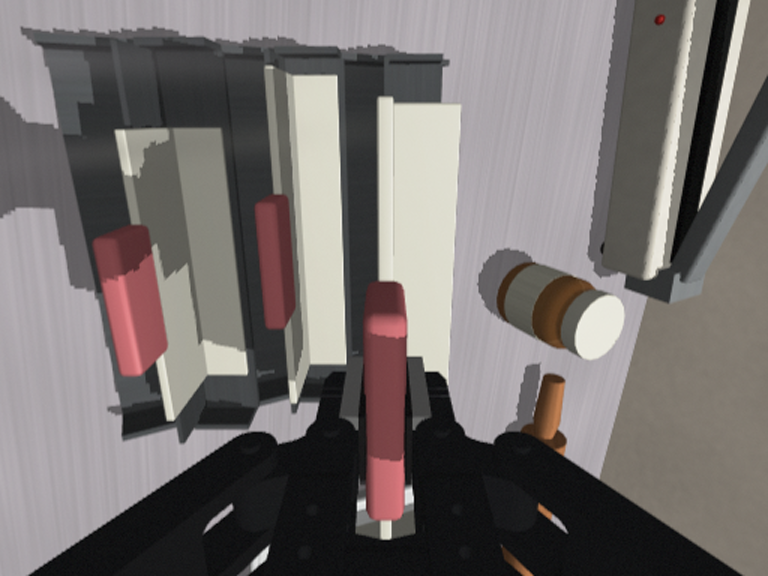

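servo_tool --pt "-0.6 0.19 -0.17 0.37 0 0.03" --pt "-0.8 0.22 -0.15 0.37 0 0.03" --pt "-0.9 0.22 -0.15 0.37 0 0.03" --pt "-0.9 0.22 -0.12 0.37 0 0.03" --pt "-0.9 0.2 -0.12 0.37 0 0.03" --pt "-0.9 0.2 -0.1 0.37 0 0.03" --pt "-0.9 0.2 -0.1 0.37 0 0.03" --pt "-0.9 0.18 -0.1 0.37 0 0.03" --pt "-0.9 0.18 -0.1 0.37 0 0.03" --pt "-0.9 0.16 -0.1 0.37 0 0.03" --pt "-0.9 0.16 -0.1 0.37 0 0.03" --pt "-0.9 0.15 0 0.37 0 0.03" --pt "-0.9 0.15 0 0.37 0 0.03" --pt "-0.9 0.15 0 0.37 0 0.03" --pt "-0.95 0.1 0 0 0 0" --pt "-0.95 0.1 0 0 0 0" --pt "-0.95 0.1 0 0 0 0" --pt "-0.95 0.1 0 0 0 0" --pt "-0.95 0.1 0 0 0 0" --pt "-0.95 0.1 0 0 0 0"

```text
time_s: 26.38
tcp_pos: [0.5642, -0.0698, 0.2521]
eef_rot: [-0.007, 0.68, 0.733, -0.007]
ft_force: [1.0, 0.8, -1.8]
opening: 0.0108
```

```bash
cat > st2.py <<'E'
from h import *
import sys
p,Rt,s=pose(); print(p.round(4),s['time_s'],s['ft_force'].round(1),s['opening'].__round__(4),s['q'].round(2))
plan(np.array([float(v) for v in sys.argv[1:4]]),ori(float(sys.argv[4])))
E
python3 st2.py .5441 -.2645 .20 3.9
```

```text
[ 0.5642 -0.0698  0.2521] 26.375 [ 1.   0.8 -1.8] 0.0108 [ 0.28  0.43 -0.3   1.63  0.14  1.12  0.02]
11 rows; dist 0.202 turn [-1.1 -0.   0.4]
[[-0.88,-0.15,0.24,-0.02,-0,0.01],[-0.88,-0.15,0.24,-0.02,-0,0.01],[-0.88,-0.15,0.24,-0.02,-0,0.01],[-0.88,-0.15,0.24,-0.02,-0,0.01],[-0.88,-0.15,0.24,-0.02,-0,0.01],[-0.88,-0.15,0.24,-0.02,-0,0.01],[-0.88,-0.15,0.24,-0.02,-0,0.01],[-0.88,-0.15,0.24,-0.02,-0,0.01],[-0.88,-0.15,0.24,-0.02,-0,0.01],[-0.88,-0.15,0.24,-0.02,-0,0.01],[-0.88,-0.15,0.24,-0.02,-0,0.01]]
```

servo_tool --pt "-0.85 -0.15 0.22 -0.02 0 0.01" --pt "-0.85 -0.15 0.22 -0.02 0 0.01" --pt "-0.85 -0.15 0.22 -0.02 0 0.01" --pt "-0.85 -0.15 0.22 -0.02 0 0.01" --pt "-0.85 -0.15 0.22 -0.02 0 0.01" --pt "-0.85 -0.15 0.22 -0.02 0 0.01" --pt "-0.85 -0.15 0.22 -0.02 0 0.01" --pt "-0.85 -0.15 0.22 -0.02 0 0.01" --pt "-0.85 -0.15 0.22 0 0 0" --pt "-0.6 -0.1 0.2 0 0 0" --pt "-0.2 0 0.1 0 0 0" --pt "0 0 0 0 0 0"

```text
time_s: 27.88
tcp_pos: [0.5449, -0.2539, 0.2026]
eef_rot: [-0.002, 0.683, 0.73, -0.001]
ft_force: [0.3, 0.0, -2.0]
opening: 0.0109
```

```bash
python3 st2.py .5441 -.2645 .12 3.9; python3 - <<'E'
from h import *
snap('wrist','w11')
E
```

```text
[ 0.5449 -0.2539  0.2026] 27.875 [ 0.3  0.  -2. ] 0.0109 [ 0.56  0.51 -0.26  1.63  0.15  1.02  0.32]
5 rows; dist 0.083 turn [-0.3 -0.1 -0.1]
[[-0.11,-0.01,0.83,-0.01,-0,-0],[-0.11,-0.01,0.83,-0.01,-0,-0],[-0.11,-0.01,0.83,-0.01,-0,-0],[-0.11,-0.01,0.83,-0.01,-0,-0],[-0.11,-0.01,0.83,-0.01,-0,-0]]
```

View pics/w11.png

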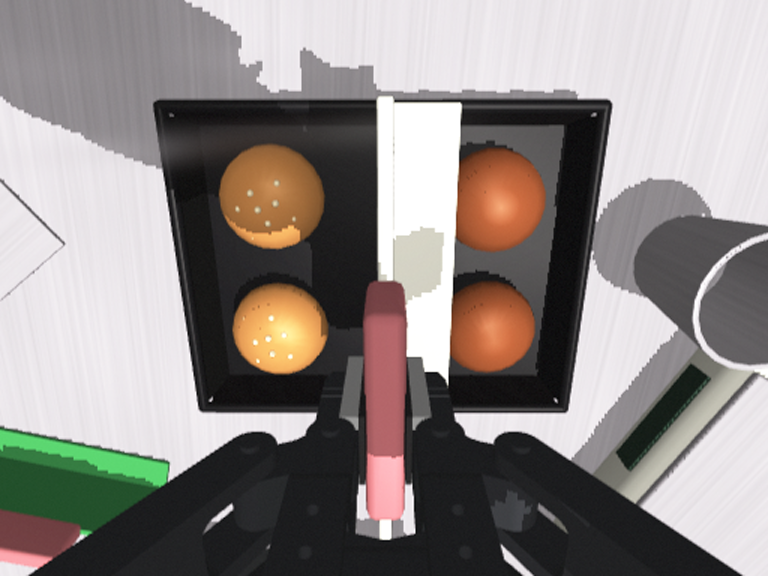

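```bash
cat > ctr.py <<'E'
from h import *
T=R.from_euler('z',3.9,degrees=True).as_matrix()
def centre(nm,c0=np.array([.5441,-.2645,0])):
    im,W=cloud(nm); P=(W-c0)@T; P=P[np.isfinite(P[...,2])]
    out={}
    for side,ax,half in(('+y',1,.092),('-y',1,.092),('+x',0,.12),('-x',0,.12)):
        sg=1 if side[0]=='+' else -1; o=1-ax
        lim=.11 if o==0 else .08
        res=[]
        for b in np.linspace(-lim,lim,23):
            q=P[(abs(P[:,o]-b)<.005)&(sg*P[:,ax]>half-.01)&(sg*P[:,ax]<half+.012)]
            w=q[(q[:,2]>.008)&(q[:,2]<.028)]
            if len(w)>5: res.append((b,np.median(sg*w[:,ax]-(w[:,2]-.003)*np.tan(np.radians(15)))))
        if len(res)>2:
            res=np.array(res); k=np.polyfit(res[:,0],res[:,1],1); out[side]=(round(np.median(res[:,1]),4),len(res),'slope deg',round(np.degrees(np.arctan(k[0])),2))
    return out
for n in('w2','w3','w4','w11','wpan'): print(n,centre(n))
z=np.load('w11.npz'); 
im,W=cloud('w11'); p,Rt,s=pose(); P=(W-p)@Rt
B=np.zeros(im.shape[:2],bool);B[55:200,245:315]=1
wh=B&(im.min(2)>130)&(P[...,2]<.1)
Q=P[wh]; f=Q[Q[:,2]>.06]; print('foot z',np.percentile(f[:,2],[5,50,95]).round(4),'xmax',np.percentile(f[:,0],[95,99,99.8,100]).round(4),'y',np.percentile(f[:,1],[1,99]).round(4))
w=Q[Q[:,2]<.05]; print('web',np.percentile(w[:,0],[99,100]).round(4),'y',np.percentile(w[:,1],[1,50,99]).round(4),'z',np.percentile(w[:,2],[1,50,99]).round(4))
# slope of foot (tilt in hand)
A=np.c_[f[:,:2],np.ones(len(f))]; k=np.linalg.lstsq(A,f[:,2],rcond=None)[0]; print('foot plane tilt deg about y,x',np.degrees(k[:2]).round(2))
e=[]
for b in np.arange(-.02,.09,.01):
    q=f[abs(f[:,0]-b)<.005]
    if len(q)>5: e.append((b,np.percentile(q[:,1],99)))
e=np.array(e); print('foot edge yaw in tool',np.degrees(np.polyfit(e[:,0],e[:,1],1)[0]).round(2))
E
python3 ctr.py
```

```text
w2 {'+y': (np.float64(0.092), 23, 'slope deg', np.float64(-0.03)), '-y': (np.float64(0.0926), 23, 'slope deg', np.float64(0.04)), '+x': (np.float64(0.1209), 23, 'slope deg', np.float64(0.03)), '-x': (np.float64(0.1197), 23, 'slope deg', np.float64(-0.09))}
w3 {'+y': (np.float64(0.0919), 23, 'slope deg', np.float64(-0.04)), '-y': (np.float64(0.0927), 16, 'slope deg', np.float64(0.04)), '+x': (np.float64(0.1207), 23, 'slope deg', np.float64(0.03)), '-x': (np.float64(0.1198), 23, 'slope deg', np.float64(-0.06))}
w4 {'+y': (np.float64(0.0919), 23, 'slope deg', np.float64(-0.05)), '-y': (np.float64(0.0926), 14, 'slope deg', np.float64(0.06)), '+x': (np.float64(0.1207), 23, 'slope deg', np.float64(0.03)), '-x': (np.float64(0.1198), 23, 'slope deg', np.float64(-0.06))}
w11 {'+y': (np.float64(0.0919), 19, 'slope deg', np.float64(-0.06)), '-y': (np.float64(0.0926), 14, 'slope deg', np.float64(0.03)), '+x': (np.float64(0.1207), 23, 'slope deg', np.float64(0.03)), '-x': (np.float64(0.1197), 23, 'slope deg', np.float64(-0.07))}
wpan {'-y': (np.float64(0.0927), 15, 'slope deg', np.float64(0.11)), '+x': (np.float64(0.1209), 23, 'slope deg', np.float64(0.04)), '-x': (np.float64(0.1196), 13, 'slope deg', np.float64(0.0))}
foot z [0.0684 0.0695 0.0706] xmax [0.0867 0.0894 0.09   0.09  ] y [0.005  0.0307]
web [0.0897 0.0902] y [-0.001   0.0016  0.0039] z [0.016  0.0177 0.0193]
foot plane tilt deg about y,x [-0.14 -0.07]
foot edge yaw in tool -0.12
```

```bash
python3 st2.py .5434 -.2648 .12 3.9
```

```text
[ 0.545  -0.2537  0.2027] 27.925 [-0.3  0.3 -1.6] 0.0112 [ 0.56  0.51 -0.26  1.63  0.15  1.02  0.32]
5 rows; dist 0.084 turn [-0.3 -0.1 -0.1]
[[-0.11,-0.02,0.83,-0.01,-0,-0],[-0.11,-0.02,0.83,-0.01,-0,-0],[-0.11,-0.02,0.83,-0.01,-0,-0],[-0.11,-0.02,0.83,-0.01,-0,-0],[-0.11,-0.02,0.83,-0.01,-0,-0]]
```

servo_tool --pt "-0.14 -0.02 0.8 -0.02 0 0" --pt "-0.14 -0.02 0.8 -0.02 0 0" --pt "-0.14 -0.02 0.8 -0.02 0 0" --pt "-0.14 -0.02 0.7 0 0 0" --pt "0 0 0.4 0 0 0" --pt "0 0 0 0 0 0"

```text
time_s: 28.68
tcp_pos: [0.5444, -0.2621, 0.1276]
eef_rot: [-0.001, 0.682, 0.732, 0.001]
ft_force: [0.1, 0.2, -1.4]
opening: 0.0108
```

```bash
python3 st2.py .5434 -.2648 .10 3.9
```

```text
[ 0.5444 -0.2621  0.1276] 28.675 [ 0.1  0.2 -1.4] 0.0108 [ 0.56  0.59 -0.25  1.71  0.18  0.86  0.31]
2 rows; dist 0.028 turn [ 0.  -0.2  0.2]
[[-0.07,-0.03,0.69,0,-0.02,0.02],[-0.07,-0.03,0.69,0,-0.02,0.02]]
```

servo_tool --pt "-0.14 -0.05 0.4 0 -0.02 0.02" --pt "0 0 0.3 0 0 0.02" --pt "0 0 0 0 0 0"

```text
time_s: 29.05
tcp_pos: [0.5443, -0.2652, 0.1135]
eef_rot: [0.001, 0.683, 0.731, 0.001]
ft_force: [-0.9, -0.0, -2.5]
opening: 0.011
```

```bash
python3 st2.py .5434 -.2648 .09 3.9;  python3 - <<'E'
from h import *
snap('wrist','w12')
E
sed 's/w11/w12/g' ctr.py | grep -v "^for n in" > c2.py; echo "print(centre('w12'))" >> c2.py; python3 c2.py
```

```text
[ 0.5443 -0.2652  0.1135] 29.05 [-0.9 -0.  -2.5] 0.011 [ 0.56  0.61 -0.24  1.73  0.18  0.82  0.31]
2 rows; dist 0.024 turn [ 0.1 -0.  -0. ]
[[0.01,-0.02,0.59,0.01,-0,-0],[0.01,-0.02,0.59,0.01,-0,-0]]
foot z [0.0685 0.0696 0.0707] xmax [0.0871 0.0899 0.0904 0.0904] y [0.005  0.0307]
web [0.0902 0.0906] y [-0.001   0.0016  0.0038] z [0.0163 0.0177 0.0193]
foot plane tilt deg about y,x [-0.1  -0.03]
foot edge yaw in tool -0.2
{'+y': (np.float64(0.0919), 23, 'slope deg', np.float64(-0.04)), '-y': (np.float64(0.0926), 6, 'slope deg', np.float64(0.03)), '+x': (np.float64(0.1207), 23, 'slope deg', np.float64(0.02)), '-x': (np.float64(0.1198), 23, 'slope deg', np.float64(-0.06))}
```

View pics/w12.png

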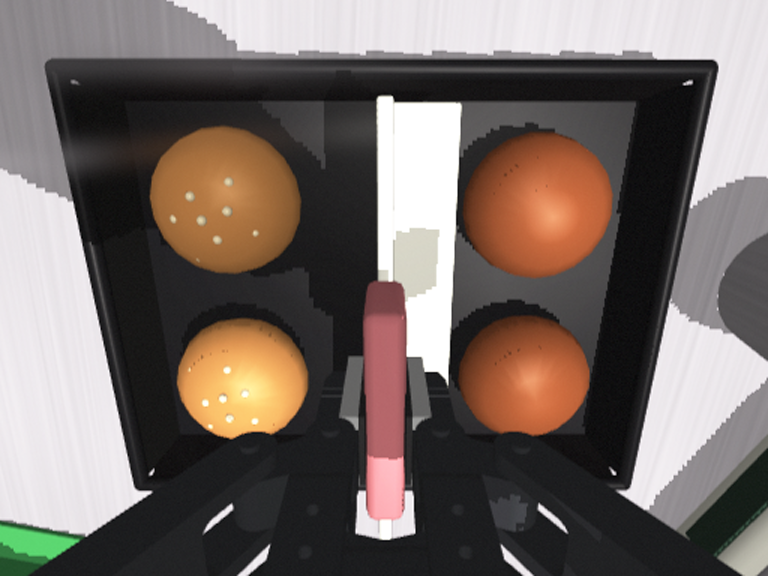

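The divider is centred between the walls and clear of the buns. Lowering.

servo_tool --pt "0 -0.05 0.5 0 0 0" --pt "0 -0.03 0.5 0 0 0" --pt "0 0 0.2 0 0 0" --pt "0 0 0 0 0 0"

```text
time_s: 29.6
tcp_pos: [0.5428, -0.2654, 0.0881]
eef_rot: [0.001, 0.683, 0.731, 0.001]
ft_force: [-0.3, 0.0, -2.4]
opening: 0.011
```

```bash
python3 st2.py .5434 -.2651 .0765 3.9
```

```text
[ 0.5428 -0.2654  0.0881] 29.6 [-0.3  0.  -2.4] 0.011 [ 0.56  0.64 -0.23  1.75  0.2   0.77  0.3 ]
1 rows; dist 0.012 turn [ 0.1  0.  -0. ]
[[0.01,0.03,0.58,0.03,0,-0.01]]
```

servo_tool --pt "0 0.02 0.2 0 0 0" --pt "0 0 0.15 0 0 0" --pt "0 0 0.1 0 0 0" --pt "0 0 0.05 0 0 0"

```text
time_s: 30.1
tcp_pos: [0.5437, -0.2654, 0.0779]
eef_rot: [0.001, 0.683, 0.731, 0.001]
ft_force: [0.2, -0.2, -2.9]
opening: 0.0109
```

servo_tool --pt "0 0 0.05 0 0 0" --pt "0 0 0.04 0 0 0"

```text
time_s: 30.35
tcp_pos: [0.5438, -0.2654, 0.0764]
eef_rot: [0.002, 0.683, 0.731, 0.001]
ft_force: [-2.3, 0.7, 4.7]
opening: 0.0111
```

servo_tool --pt "0 0 0.04 0 0 0" --pt "0 0 0 0 0 0"

```text
time_s: 30.6
tcp_pos: [0.5439, -0.2655, 0.0766]
eef_rot: [0.002, 0.683, 0.731, 0.001]
ft_force: [0.2, 0.4, -3.2]
opening: 0.0109
```

```bash
python3 st2.py .5434 -.2651 .0765 3.9;python3 - <<'E'
from h import *
snap('wrist','w13')
E
sed 's/w11/w13/g' ctr.py | grep -v "^for n in" > c2.py; python3 c2.py
```

```text
[ 0.5439 -0.2655  0.0766] 30.6 [ 0.2  0.4 -3.2] 0.0109 [ 0.55  0.66 -0.23  1.76  0.2   0.74  0.29]
1 rows; dist 0.001 turn [ 0.3  0.1 -0. ]
[[0.02,-0.03,0,0.05,0.01,-0.01]]
foot z [0.0682 0.0693 0.0705] xmax [0.0875 0.0903 0.0909 0.0931] y [0.005  0.0307]
web [0.09   0.0905] y [-0.001   0.0013  0.0039] z [0.0159 0.0175 0.019 ]
foot plane tilt deg about y,x [0.03 0.04]
foot edge yaw in tool -0.13
```

View pics/w13.png

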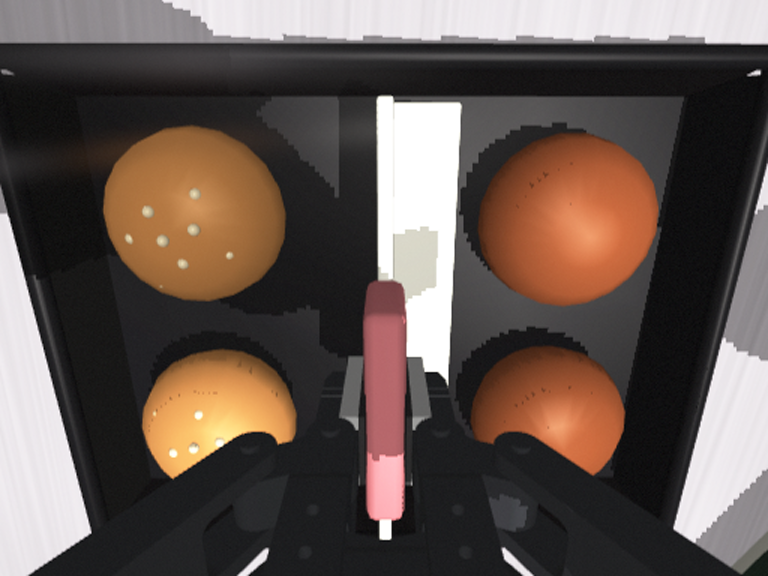

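servo_tool --pt "0 0 0.06 0 0 0" --pt "0 0 0.04 0 0 0"

```text
time_s: 30.9
tcp_pos: [0.5442, -0.2655, 0.0764]
eef_rot: [0.003, 0.683, 0.731, 0.001]
ft_force: [-2.7, 0.6, 6.5]
opening: 0.0109
```

servo_tool --pt "0 0 0 0 0 0" --pt "0 0 0 0 0 0" --pt "0 0 0 0 0 0" --jaw 0.5

```text
time_s: 31.28
tcp_pos: [0.5448, -0.2658, 0.0766]
eef_rot: [0.003, 0.683, 0.731, 0.002]
ft_force: [-0.8, 0.2, -0.5]
opening: 0.0429
```

servo_tool --pt "0 0 -0.4 0 0 0" --pt "0 0 -0.7 0 0 0" --pt "0 0 -0.9 0 0 0" --pt "0 0 -0.95 0 0 0" --pt "0 0 -0.95 0 0 0" --pt "0 0 -0.95 0 0 0" --pt "0 0 -0.95 0 0 0" --pt "0 0 -0.95 0 0 0" --pt "0 0 -0.95 0 0 0" --pt "0.5 0 -0.6 0 0 0" --pt "0.5 0 0 0 0 0" --pt "0 0 0 0 0 0"

```text
time_s: 32.78
tcp_pos: [0.5425, -0.243, 0.2575]
eef_rot: [0.006, 0.682, 0.731, 0.003]
ft_force: [-0.1, -0.5, -0.0]
opening: 0.0426
```

```bash
python3 - <<'E'
from h import *
for c in('wrist','top','scene'): snap(c,'f_'+c)
print(readout.observe()['time_s'])
T=R.from_euler('z',3.9,degrees=True).as_matrix(); c0=np.array([.5446,-.2648,0])
im,W=cloud('f_wrist'); P=(W-c0)@T
m=(im.min(2)>130)&(abs(P[...,0])<.045)&(abs(P[...,1])<.1)
f=P[m&(P[...,2]<.012)]; w=P[m&(P[...,2]>.04)]
from trayfit import rect
print('foot',len(f),rect(f[:,:2]),np.median(f[:,2]),f.min(0),f.max(0)); print('web',len(w),rect(w[:,:2]),w.min(0),w.max(0))
for s in(-.08,0,.08): 
    q=f[abs(f[:,1]-s)<.02]; 
    if len(q): print(s,np.median(q[:,2]),np.percentile(q[:,0],[1,99]))
E
```

```text
32.925
foot 2692 (array([0.0186, 0.0004]), array([0.0271, 0.1802]), 0.88) 0.006893017181697103 [ 0.0037084  -0.08961871  0.00161802] [0.03166217 0.09029498 0.00948905]
web 1229 (array([0.004 , 0.0014]), array([0.0808, 0.1643]), 24.21) [-0.04498449 -0.08905715  0.04017423] [0.04495304 0.08976948 0.30722526]
-0.08 0.0067101220796460526 [0.00642295 0.03044961]
0 0.006911354857965291 [0.00992297 0.03111898]
0.08 0.006981414710658079 [0.00593966 0.03057497]
```

View pics/f_wrist.png

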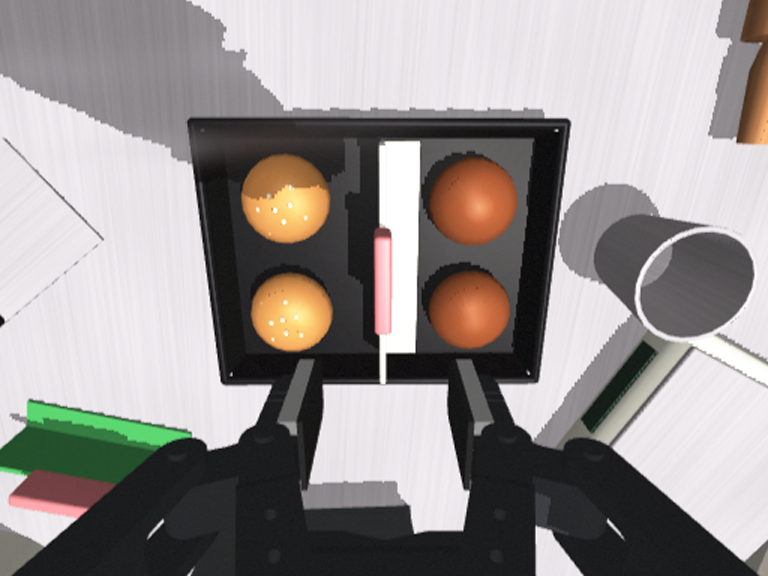

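View pics/f_scene.png

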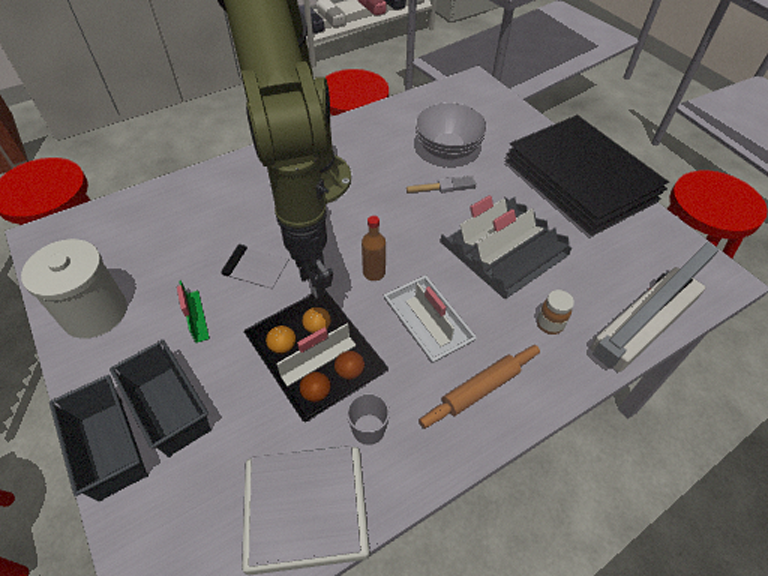

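The foot top measures 6.7–7.0 mm along its full length (7 mm expected), its ends are at ±90 mm, and it is square across the tray. Everything else is in place and the gripper is clear. Handing in.

```bash
python3 - <<'E'
from cell import close_job
print(close_job())
E
```

```text
the job is handed in; nothing more can be done
None
```

Both dividers are where you asked, and I handed the job in at about 33 s of the 64 s.

- **Short divider:** I lifted div150 straight up out of the tray, turned it 90° and stood it upright in the return pan. It touched down with about 12 N before I let go.
- **Wall-to-wall divider:** The far one in the stand is the 180 mm divider; its foot measured 179.6 mm. I slid it out along its own axis and lowered it into the tray until it touched lightly (about 6 N), then released it.

**Last checks:**
- **Fit in the tray:** The wrist camera put the top of the 180's foot at 6.7–7.0 mm along its length, against 7 mm for flat on the floor. Its ends are at about −89.6 and +90.3 mm between walls at ±92 mm. It is square across the tray, with the web about 1 mm from the middle.
- **Everything else:** By eye in the last pictures, the buns, the other two dividers, the bottle, jar, cup and pin had not moved. Div150 was still standing in the pan, and the gripper was clear of everything.

**Worth knowing:**
- **Cameras:** The top and wrist cameras disagreed by about 4 mm on the tray's x position. I used the wrist camera throughout, and its readings agreed to within 1 mm.
- **Joint limit:** While I gripped the 180 in the stand, joint 6 read about 0.18 rad, close to its 0.17 lower limit. No reading I took was below that limit.

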